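# Sort drained crushed cans by length and snap the tub shut

### The job

Take the three flattened cans off the drip rack and stand each one on its long edge in the tub's row that matches its length. Then lay the loose lid on the tub and press it down, firmly but without cracking it, until it slips past the catches and sits flat and level on the rim; let go and leave the other things on the cart where they are.

Things in the scene. Friction and masses are not known exactly. Their poses are not given: they have to be found in the camera images.
- rack: fixed stainless drip rack, base 90 x 420 mm, origin under its centre, own x pointing towards the robot. Three cans lean in its tilted channel, in any order along own y, 135 mm apart, 0.5 rad from upright with tops towards -x, away from the robot. A 4 mm panel backs their lower (-x) face only 38 mm up: the top 28 mm of each can is free on both faces
- can_short: the short one of three look-alike flattened gold cans: stiff slab 75 mm long (own y), 18 mm thick (own x), 66 mm high (own z), 35 to 70 g, symmetric. Origin: middle of the lower long edge; z runs from there to the upper edge, so on the rack z leans away from the robot
- row_short: fixed white trough (row) in the tub for the short can: inside 89 mm long (own y), 28 mm wide (own x); floor 3 mm thick, walls 5 mm thick, 33 mm high. Origin: centre of the underside, on the tub floor. The three rows lie side by side along the tub's y, 55 mm apart, in any order
- can_middle: the middle one of three look-alike flattened gold cans: stiff slab 105 mm long (own y), 18 mm thick (own x), 66 mm high (own z), 35 to 70 g, symmetric. Origin: middle of the lower long edge; z runs from there to the upper edge, so on the rack z leans away from the robot
- row_middle: fixed white trough (row) in the tub for the middle can: inside 119 mm long (own y), 28 mm wide (own x); floor 3 mm thick, walls 5 mm thick, 33 mm high. Origin: centre of the underside, on the tub floor. The three rows lie side by side along the tub's y, 55 mm apart, in any order
- can_long: the long one of three look-alike flattened gold cans: stiff slab 135 mm long (own y), 18 mm thick (own x), 66 mm high (own z), 35 to 70 g, symmetric. Origin: middle of the lower long edge; z runs from there to the upper edge, so on the rack z leans away from the robot
- row_long: fixed white trough (row) in the tub for the long can: inside 149 mm long (own y), 28 mm wide (own x); floor 3 mm thick, walls 5 mm thick, 33 mm high. Origin: centre of the underside, on the tub floor. The three rows lie side by side along the tub's y, 55 mm apart, in any order
- tub: fixed grey plastic tub, outside 208 (own x) x 180 (own y) x 96 mm high, walls and floor 6 mm, open top. Origin: centre of the underside
- tub_mouth (a point): centre of the tub's mouth at rim height, 96 mm above the tub's origin. 9 mm below the rim, four dark sprung catches (two in each wall facing own +x and -x, 45 mm either side of the middle) stand 7.5 mm into the mouth
- lid: loose grey lid, 0.16 to 0.26 kg; goes on with own x along the tub's x, either way round. Plate 212 (x) x 184 (y) x 5 mm, its underside 18 mm above the origin; below it a round-edged plug, 189 (x) x 160 (y) mm (3.5 to 4 mm play each side). Origin: centre of the plug's underside; 78 mm above the tub's origin when fully down
- lid_handle (a point): middle of the top face of the lid's bar handle, 59 mm above the lid's origin; bar 80 mm long (lid's y), 16 mm wide (lid's x), 36 mm high. Laid on, the lid stops on the catches 14 mm proud; a push of 10 to 20 N here snaps it past them and they hold it flat on the rim. Push with less than 60 N: over 150 N of contact force between lid and tub, catch squeeze included, cracks it
- bottle: green glass bottle with a white cap, 60 mm across, 180 mm high, standing (bystander). Origin: under its middle
- funnel: black plastic funnel, mouth down, 92 mm across, 95 mm high (bystander). Origin: under its middle
- full_can: uncrushed gold can, 66 mm across, 115 mm high (bystander). Origin: under its middle
- tin: small open metal tin, 72 mm across, 80 mm high (bystander). Origin: under its middle
- flat0: flattened can lying flat on the cart, 105 x 66 x 18 mm, not part of the job (bystander). Origin: under its middle
- flat1: another flattened can lying flat on the cart, not part of the job (bystander). Origin: under its middle
- brush: hand brush lying on the cart (bystander). Origin: within its handle

How it is judged:
By the outcome, as a careful person would: the job done as asked, in the order asked, and still so for the second after the job is handed in, with the robot touching nothing.
It also fails if it takes over 72 s, if anything falls off the work surface, if the arm or the gripper's body presses on something with over 40 N, if the wrist force passes 120 N, or if a joint passes its speed limit or range.

### The arm

A 6-joint arm with a two-finger parallel gripper is mounted at the origin on the work surface. World frame = base frame: x ahead of the robot, y to its left, z up, the work surface at z = 0. Lengths are in m, angles in rad, forces in N, time in s.
With the tool pointing down it reaches from about 0.225 to 0.875 m from the base axis. Payload 3.4 kg.
Tool frame: the origin (TCP) lies at the very end of the fingers, on their centre line; the grasp point (between the pads) lies 19 mm behind it (manip.grasp_offset is the distance from the TCP to the grasp point, in m); x points along the fingers, y is the direction in which the jaws open and shut, and the axes are right-handed (so a half turn about x gives the same grasp; the last joint's range is limited). The gripper opens to 85 mm and grips with 20 to 120 N. Pads are 22 mm wide; open, the fingers measure 114 mm over their backs; the gripper's body (76 mm by 85 mm) begins 54 mm behind the grasp point. The pads swing forward as they close: fully open they stand 13 mm farther back than shut.
Start: joints at [1.013, 0.276, 1.505, -0, 1.361, -0.121], TCP at [0.243, 0.521, 0.231] pointing down, gripper open.
Joint ranges: [-2.89, 2.89], [-0.75, 2.08], [0.22, 2.7], [-1.18, 4.32], [0.11, 2.71], [-2.7, 2.7]. Speed limits (rad/s): [2.57, 2.57, 3.14, 3.14, 3.14, 3.14].

### API

Orientations are given as a unit quaternion [w, x, y, z].
In Python, from rig import manip gives the robot as it stands.
- The arm moves only by the tool step_arm, never from a script. Its argument "increments" is a list of rows, each an object with "grip": the opening, from 0 (shut) to 1 (fully open); "delta_pos": the shift along the world's x, y, z in m, a list of three; "twist": the turn about the world's z in degrees. A call has 1 to 10 rows; each row shifts and turns the commanded pose from where the row before left it; what a row does not reach is not made up. A row lasts 1/12 s, in which the tool goes at most 41.7 mm and 7.16 degrees, less where a joint would pass 70% of its speed; a pose out of reach is approached as far as the arm can. A call with a gripper value outside its range is refused whole. The fingers move at their own pace and stop on an object; "force" is the grip in N (left out, the last holds). Time passes only in rows, so rows that do not move let the fingers close. It gives the time, the measured TCP pose, the force and the opening at its end, in the units of the state.
- manip.get_state(): the state, without advancing time (a new reading comes with each control period).
- manip.get_image(name): name is "scene" or "top" or "wrist"; returns a dict with "img" (480x640x3 uint8, red, green, blue), "fx", "fy", "cx", "cy" (pixels), "rvec" (rotation vector, rad) and "tvec" (3), from world to camera coordinates, as OpenCV has them; the wrist camera has in their place "mount" (4x4, takes a point from camera to tool coordinates, whose origin is the TCP and whose axes are the tool frame's). Camera axes: x right, y down, z forward; pixel columns grow to the right and rows downward; lengths in m; the calibration is good to about 2 mm. The wrist camera is an equidistant fisheye: a pixel r from the principal point sees the ray r / f radians off the axis. A picture is of the moment at which its call begins: read the wrist's pose just before it. There is no depth.
- manip.sign_off(): hands the job in, once; it reports no verdict.
The state is a dict: "clock": time; "qpos": joint angles; "qd": joint speeds; "effort": joint torques, N m; "position": TCP position; "ee_rot": TCP orientation; "contact_force": force on the tool from outside, world axes, zero at the start; "moment": the same for the moment, N m; "width": finger opening in m.
Only numpy, scipy, OpenCV 4.12 (cv2) and the standard library are available. Lean on these libraries where they do the work, as an engineer would, in place of code of your own. Each camera call takes 0.05 s, during which the arm holds its last target. There are 200 camera calls.

## Working session

There is one attempt and no reset: what is moved stays moved. The work goes in short steps, Python scripts to look and compute and a tool call to move; the robot and the scene stay as the last step left them, time stands still between calls to the robot, and variables do not carry over. Pictures are saved under pics/ and viewed, about 8 in all and at most 12, crops included, and the job is handed in when it is done.

Besides the shell and the picture viewer there is one more tool, called after "Request:" as name(argument=value, ...), one argument or row to a line, values as JSON. step_arm: Moves the arm, as the interface text tells. Its arguments: {"type":"object","properties":{"increments":{"type":"array"},"force":{"type":"number"}},"required":["increments"]}

```bash
mkdir -p pics; ls; cat > h.py <<'E'
import numpy as np,cv2
from rig import manip
def cam(n,save=None):
    d=manip.get_image(n)
    if save: cv2.imwrite('pics/'+save,d['img'][:,:,::-1])
    return d
def ray(d,u,v):
    R,_=cv2.Rodrigues(np.array(d['rvec'],float)); t=np.array(d['tvec'],float).ravel()
    c=-R.T@t; r=R.T@np.array([(u-d['cx'])/d['fx'],(v-d['cy'])/d['fy'],1.]); return c,r
def onz(d,u,v,z):
    c,r=ray(d,u,v); return c+r*(z-c[2])/r[2]
def proj(d,P):
    K=np.array([[d['fx'],0,d['cx']],[0,d['fy'],d['cy']],[0,0,1.]])
    return cv2.projectPoints(np.array(P,float).reshape(-1,1,3),np.array(d['rvec'],float),np.array(d['tvec'],float),K,None)[0].reshape(-1,2)
def tri(a,ua,b,ub):
    c1,r1=ray(a,*ua);c2,r2=ray(b,*ub);s=np.linalg.lstsq(np.c_[r1,-r2],c2-c1,rcond=None)[0]
    p,q=c1+r1*s[0],c2+r2*s[1];return (p+q)/2,np.linalg.norm(p-q)
E
python3 - <<'E'
from h import *
import pickle
o={}
for n in('scene','top'):
    o[n]=d=cam(n,n+'0.png'); c,r=ray(d,d['cx'],d['cy']); print(n,d['fx'],c.round(3),r.round(3))
pickle.dump(o,open('o.pkl','wb'))
print(manip.get_state(), manip.grasp_offset)
E
```

```text
pics
scene 505.8353818287384 [ 1.461 -0.503  0.948] [-0.67   0.361 -0.649]
top 450.51657644209376 [ 0.385 -0.019  1.311] [ 0.149  0.007 -0.989]
{'clock': 0.1, 'qpos': array([ 1.01299220e+00,  2.76548394e-01,  1.50599104e+00,  4.75827386e-06,
        1.36069946e+00, -1.21021919e-01]), 'qd': array([-0.00091103, -0.00117421, -0.0030392 ,  0.00077437, -0.00100987,
       -0.0013431 ]), 'effort': array([-2.54976362e-05, -4.17699945e+01, -2.46405494e+01, -2.51249348e-04,
        5.80705891e-03, -4.44455480e-06]), 'position': array([0.24300918, 0.52061721, 0.23052289]), 'ee_rot': array([ 0.69011544,  0.15265322,  0.6905061 , -0.15374978]), 'contact_force': array([-1.00686897, -0.2480291 , -0.13315541]), 'moment': array([0.00214194, 0.02984708, 0.01407504]), 'width': 0.08525020409318967} 0.0187
```

View pics/top0.png

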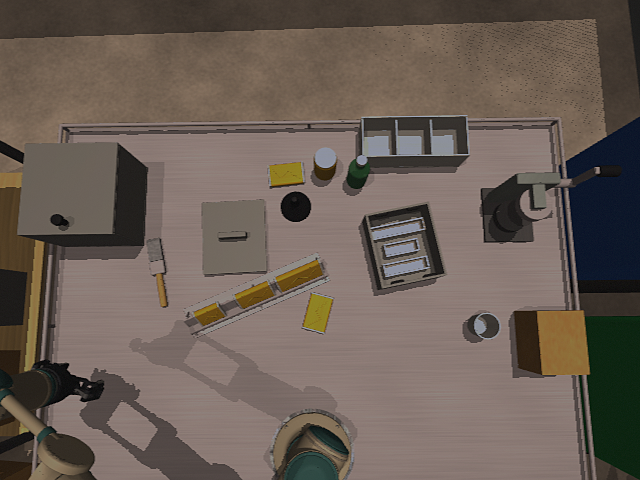

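View pics/scene0.png

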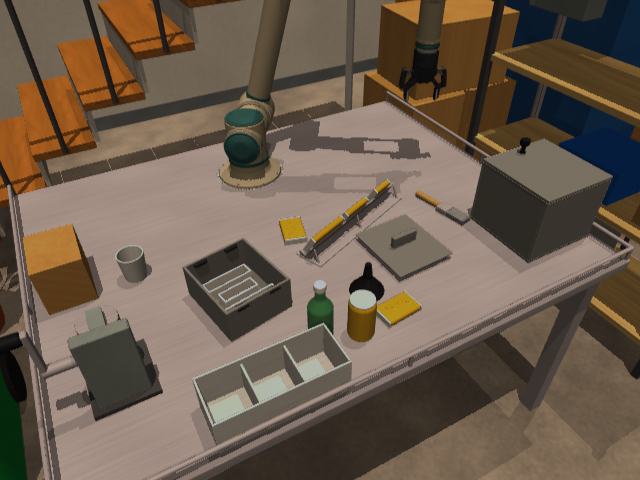

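```bash
cat > m.py <<'E'
from h import *
import pickle
o=pickle.load(open('o.pkl','rb'))
for n,(x0,y0,x1,y1) in dict(top=(180,250,335,345),scene=(290,170,410,270)).items():
    im=o[n]['img'];h=cv2.cvtColor(im,cv2.COLOR_RGB2HSV)
    m=cv2.inRange(h,(15,120,60),(32,255,255))
    c,_=cv2.findContours(m[y0:y1,x0:x1],cv2.RETR_EXTERNAL,cv2.CHAIN_APPROX_NONE,offset=(x0,y0))
    for k in c:
        if cv2.contourArea(k)>40: print(n,cv2.contourArea(k),cv2.minAreaRect(k),cv2.boxPoints(cv2.minAreaRect(k)).round(1).tolist())
T=o['top']['img'];S=o['scene']['img']
a=cv2.resize(T[250:345,180:340],(800,475),interpolation=cv2.INTER_CUBIC)
cv2.imwrite('pics/c1.png',a[:,:,::-1])
a=cv2.resize(S[170:320,170:410],(800,500),interpolation=cv2.INTER_CUBIC)
cv2.imwrite('pics/c2.png',a[:,:,::-1])
a=cv2.resize(T[190:310,350:460],(550,600),interpolation=cv2.INTER_CUBIC)
cv2.imwrite('pics/c3.png',a[:,:,::-1])
E
python3 m.py
```

```text
top 364.0 ((208.6465606689453, 314.0086669921875), (16.544612884521484, 26.655210494995117), 66.80140686035156) [[193.10000610351562, 311.70001220703125], [217.60000610351562, 301.20001220703125], [224.1999969482422, 316.3999938964844], [199.6999969482422, 326.8999938964844]]
top 712.0 ((317.38385009765625, 312.4356994628906), (22.609895706176758, 34.011470794677734), 14.931418418884277) [[302.1000061035156, 326.0], [310.79998779296875, 293.1000061035156], [332.70001220703125, 298.8999938964844], [323.8999938964844, 331.79998779296875]]
top 528.5 ((253.8707275390625, 294.6982727050781), (16.41330337524414, 35.71535110473633), 66.80140686035156) [[234.1999969482422, 294.20001220703125], [267.1000061035156, 280.1000061035156], [273.5, 295.20001220703125], [240.6999969482422, 309.29998779296875]]
top 680.5 ((298.9137878417969, 275.4655456542969), (16.281999588012695, 45.43203353881836), 66.80140686035156) [[274.79998779296875, 276.8999938964844], [316.6000061035156, 259.0], [323.0, 274.0], [281.20001220703125, 291.8999938964844]]
scene 229.5 ((297.5, 228.0), (20.0, 15.0), 90.0) [[290.0,
[... 161 characters left out ...]
88745117) [[310.8999938964844, 237.89999389648438], [339.6000061035156, 215.0], [344.20001220703125, 220.8000030517578], [315.6000061035156, 243.6999969482422]]
scene 127.5 ((356.4670104980469, 205.96194458007812), (6.700443267822266, 23.7286376953125), 49.08561706542969) [[345.29998779296875, 211.1999969482422], [363.20001220703125, 195.6999969482422], [367.6000061035156, 200.6999969482422], [349.70001220703125, 216.3000030517578]]
scene 71.5 ((382.4200134277344, 186.0599822998047), (6.600000381469727, 14.199999809265137), 53.13010025024414) [[374.79998779296875, 187.6999969482422], [386.1000061035156, 179.1999969482422], [390.1000061035156, 184.39999389648438], [378.70001220703125, 193.0]]
```

View pics/c1.png

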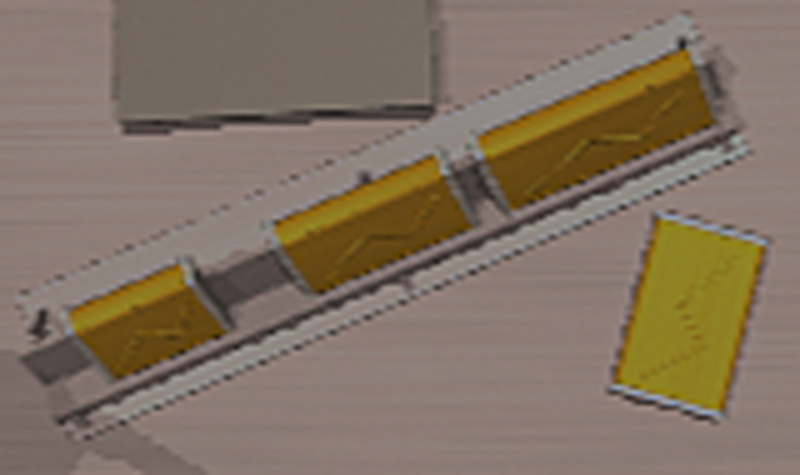

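View pics/c3.png

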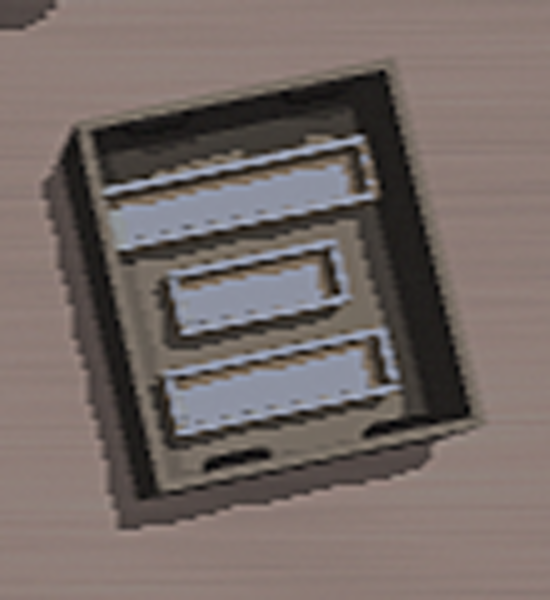

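```bash
cat > m2.py <<'E'
from h import *
import pickle
o=pickle.load(open('o.pkl','rb'));T,S=o['top'],o['scene']
B={'short':[(193.1,311.7),(217.6,301.2)],'mid':[(234.2,294.2),(267.1,280.1)],'long':[(274.8,276.9),(316.6,259)]}
F={'short':[(374.8,187.7),(386.1,179.2)],'mid':[(345.3,211.2),(363.2,195.7)],'long':[(310.9,237.9),(339.6,215)]}
for z0 in(.006,.012,.02,.03):
    m={k:onz(T,*(np.mean(v,0)-[.3,.5]),z0+.0536) for k,v in B.items()}
    d=m['short']-m['long'];yaw=np.arctan2(d[1],d[0]);rx=np.array([-np.sin(yaw),np.cos(yaw),0])
    if rx[0]>0: rx=-rx
    for k in B:
        Fp=m[k]+.0158*rx+[0,0,.0086]
        uv=proj(S,Fp)[0]; l=np.array(F[k]);t=(l[1]-l[0])/np.linalg.norm(l[1]-l[0]);e=uv-np.mean(l,0)
        print(z0,k,m[k].round(4),'yaw',np.degrees(yaw).round(1),'rx',rx.round(3),'scene err along/perp',round(e@t,2),round(t[0]*e[1]-t[1]*e[0],2))
    print(np.linalg.norm(m['short']-m['mid']),np.linalg.norm(m['long']-m['mid']))
im=T['img'];h=cv2.cvtColor(im,cv2.COLOR_RGB2HSV)
sub=im[200:290,365:440].astype(int)
m=((sub.min(2)>135)&(sub[:,:,2]>=sub[:,:,0]+2)).astype(np.uint8)
c,_=cv2.findContours(m,cv2.RETR_EXTERNAL,cv2.CHAIN_APPROX_NONE,offset=(365,200))
for k in c:
    if cv2.contourArea(k)>60:
        b=cv2.boxPoints(cv2.minAreaRect(k));P=np.array([onz(T,*p,.039) for p in b])
        print('row',cv2.contourArea(k),P.mean(0).round(4),np.linalg.norm(P[1]-P[0]).round(3),np.linalg.norm(P[2]-P[1]).round(3),np.degrees(np.arctan2(*(P[1]-P[0])[1::-1])).round(1))
for nm,z,pts in(('tub',.096,[(78,128),(395,60),(483,422),(145,498)]),):
    P=np.array([onz(T,350+x/5,190+y/5,z) for x,y in pts]);print(nm,P.round(3).tolist(),P.mean(0),[np.linalg.norm(P[i]-P[i-1]).round(3) for i in range(4)])
# lid
g=cv2.cvtColor(im,cv2.COLOR_RGB2GRAY)[190:285,195:275];
m=(np.abs(im[190:285,195:275].astype(int)-im[215,215]).max(2)<14).astype(np.uint8)
c,_=cv2.findContours(m,cv2.RETR_EXTERNAL,cv2.CHAIN_APPROX_NONE,offset=(195,190));k=max(c,key=cv2.contourArea)
b=cv2.boxPoints(cv2.minAreaRect(k));P=np.array([onz(T,*p,.023) for p in b]);print('lid',P.round(3).tolist(),P.mean(0),[np.linalg.norm(P[i]-P[i-1]).round(3) for i in range(4)],np.degrees(np.arctan2(*(P[1]-P[0])[1::-1])).round(1))
E
python3 m2.py
```

```text
0.006 short [0.4006 0.2885 0.0596] yaw 112.6 rx [-0.923 -0.384  0.   ] scene err along/perp -2.74 1.29
0.006 mid [0.4523 0.1641 0.0596] yaw 112.6 rx [-0.923 -0.384  0.   ] scene err along/perp -2.28 1.6
0.006 long [0.5044 0.0389 0.0596] yaw 112.6 rx [-0.923 -0.384  0.   ] scene err along/perp -1.44 1.55
0.1347618344137551 0.1355070649328566
0.012 short [0.4005 0.287  0.0656] yaw 112.6 rx [-0.923 -0.384  0.   ] scene err along/perp -2.07 -0.08
0.012 mid [0.452  0.1632 0.0656] yaw 112.6 rx [-0.923 -0.384  0.   ] scene err along/perp -1.4 0.21
0.012 long [0.5038 0.0387 0.0656] yaw 112.6 rx [-0.923 -0.384  0.   ] scene err along/perp -0.48 0.05
0.1341157074370648 0.134857364885613
0.02 short [0.4004 0.2851 0.0736] yaw 112.6 rx [-0.923 -0.384  0.   ] scene err along/perp -1.16 -1.92
0.02 mid [0.4516 0.162  0.0736] yaw 112.6 rx [-0.923 -0.384  0.   ] scene err along/perp -0.22 -1.65
0.02 long [0.503  0.0383 0.0736] yaw 112.6 rx [-0.923 -0.384  0.   ] scene err along/perp 0.79 -1.97
0.13325420480147768 0.13399109815595495
0.03 short [0.4003 0.2826 0.0836] yaw 112.6 rx [-0.923 -0.384  0.   ]
[... 158 characters left out ...]
0.0836] yaw 112.6 rx [-0.923 -0.384  0.   ] scene err along/perp 2.4 -4.5
0.1321773265069938 0.13290826474388226
row 293.0 [ 0.5025 -0.2729  0.039 ] 0.123 0.027 -79.6
row 195.0 [ 0.5574 -0.2634  0.039 ] 0.095 0.027 -79.3
row 321.0 [ 0.6095 -0.2537  0.039 ] 0.15 0.023 -78.9
tub [[0.642, -0.156, 0.096], [0.678, -0.332, 0.096], [0.478, -0.37, 0.096], [0.439, -0.187, 0.096]] [ 0.55911016 -0.26131062  0.096     ] [np.float64(0.205), np.float64(0.179), np.float64(0.204), np.float64(0.187)]
lid [[0.704, 0.324, 0.023], [0.712, 0.127, 0.023], [0.493, 0.115, 0.023], [0.486, 0.307, 0.023]] [0.5988195 0.2183829 0.023    ] [np.float64(0.219), np.float64(0.197), np.float64(0.219), np.float64(0.192)] -87.9
```

```bash
cat >> h.py <<'E'
from scipy.spatial.transform import Rotation as R_
def st():
    s=manip.get_state();q=s['ee_rot'];M=R_.from_quat([q[1],q[2],q[3],q[0]]).as_matrix()
    print('t',round(s['clock'],2),'pos',s['position'].round(4),'yaw_y',np.degrees(np.arctan2(M[1,1],M[0,1])).round(2),'x',M[:,0].round(3),'F',s['contact_force'].round(1),'w',round(s['width'],4),'q',s['qpos'].round(2));return s,M
E
python3 -c "
from h import *
st();d=manip.get_image('wrist');print(d['mount'],d['fx'],d['cx'],d['cy'])"
```

```text
t 0.1 pos [0.243  0.5206 0.2305] yaw_y 64.97 x [-0.001 -0.001 -1.   ] F [-1.  -0.2 -0.1] w 0.0853 q [ 1.01  0.28  1.51  0.    1.36 -0.12]
[[-3.24131998e-04 -3.14166730e-01  9.49367769e-01 -1.42263350e-01]
 [ 9.99998942e-01  1.24424915e-03  7.53167914e-04  3.66645454e-04]
 [-1.41787034e-03  9.49367009e-01  3.14165994e-01 -8.06695196e-02]
 [ 0.00000000e+00  0.00000000e+00  0.00000000e+00  1.00000000e+00]] 371.64829954431775 322.9961818315098 235.6516851001706
```

Request:
step_arm(
  increments=[
    {"grip":0.75,"delta_pos":[0.018,-0.03,-0.01],"twist":-5.3},
    {"grip":0.75,"delta_pos":[0.018,-0.03,-0.01],"twist":-5.3},
    {"grip":0.75,"delta_pos":[0.018,-0.03,-0.01],"twist":-5.3},
    {"grip":0.75,"delta_pos":[0.018,-0.03,-0.01],"twist":-5.3},
    {"grip":0.75,"delta_pos":[0.018,-0.03,-0.01],"twist":-5.3},
    {"grip":0.75,"delta_pos":[0.018,-0.03,-0.01],"twist":-5.3},
    {"grip":0.75,"delta_pos":[0.018,-0.03,-0.01],"twist":-5.3},
    {"grip":0.75,"delta_pos":[0.018,-0.03,-0.01],"twist":-5.3},
    {"grip":0.75,"delta_pos":[0,0,0],"twist":0},
    {"grip":0.75,"delta_pos":[0,0,0],"twist":0},
  ],
  force=25,
)

```text
clock: 0.98
position: [0.3875, 0.2795, 0.1507]
ee_rot: [0.587, 0.393, 0.588, -0.394]
contact_force: [-0.7, 0.5, 0.4]
width: 0.0642
```

```bash
cat >> h.py <<'E'
def wproj(d,s,M,P):
    m=np.array(d['mount']);X=M.T@(np.array(P,float)-s['position']);c=m[:3,:3].T@(X-m[:3,3])
    r=np.hypot(c[0],c[1]);th=np.arctan2(r,c[2]);return np.array([d['cx']+d['fx']*th*c[0]/r,d['cy']+d['fy']*th*c[1]/r])
def wray(d,s,M,u,v):
    m=np.array(d['mount']);a=np.array([(u-d['cx'])/d['fx'],(v-d['cy'])/d['fy']]);th=np.hypot(*a)
    c=np.r_[a/th*np.sin(th),np.cos(th)];return s['position']+M@m[:3,3],M@m[:3,:3]@c
def wz(d,s,M,u,v,z):
    c,r=wray(d,s,M,u,v);return c+r*(z-c[2])/r[2]
E
python3 - <<'E'
from h import *
s,M=st();d=cam('wrist')
im=d['img'][:,:,::-1].copy()
rx=np.array([-.923,-.384,0]);ry=np.array([.384,-.923,0])
for B,L in(((.4005,.287,.0656),.075),((.452,.1632,.0656),.105)):
    for sg in(-.5,.5):
        for Q in (np.array(B)+sg*L*ry, np.array(B)+sg*L*ry+.0158*rx+[0,0,.0086]):
            cv2.circle(im,tuple(wproj(d,s,M,Q).round().astype(int).tolist()),3,(0,0,255),1)
cv2.imwrite('pics/w1.png',im)
E
```

```text
t 0.98 pos [0.3875 0.2795 0.1507] yaw_y 22.38 x [-0.002 -0.001 -1.   ] F [-0.7  0.5  0.4] w 0.0642 q [0.48 0.19 1.83 0.   1.12 0.09]
```

View pics/w1.png

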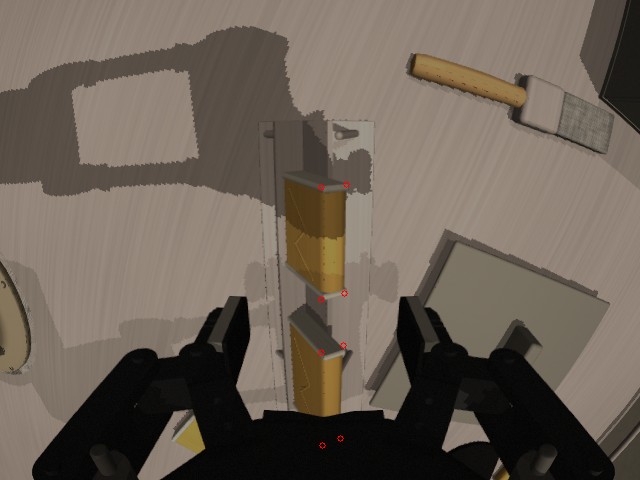

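Request:
step_arm(
  increments=[
    {"grip":0.75,"delta_pos":[0,0,-0.035],"twist":0},
    {"grip":0.75,"delta_pos":[0,0,-0.035],"twist":0},
    {"grip":0.75,"delta_pos":[0,0,-0.03],"twist":0},
    {"grip":0.75,"delta_pos":[0,0,-0.005],"twist":0},
    {"grip":0.5,"delta_pos":[0,0,0],"twist":0},
    {"grip":0.42,"delta_pos":[0,0,0],"twist":0},
    {"grip":0.42,"delta_pos":[0,0,0],"twist":0},
  ],
  force=25,
)

```text
clock: 1.62
position: [0.3876, 0.2821, 0.0479]
ee_rot: [0.589, 0.393, 0.588, -0.392]
contact_force: [-0.1, -0.6, -0.1]
width: 0.0362
```

Request:
step_arm(
  increments=[
    {"grip":0.3,"delta_pos":[-0.004,-0.0015,0.0015],"twist":0},
    {"grip":0.25,"delta_pos":[-0.004,-0.0015,0.0015],"twist":0},
    {"grip":0.1,"delta_pos":[-0.004,-0.0015,0.0015],"twist":0},
    {"grip":0,"delta_pos":[-0.004,-0.0015,0.0015],"twist":0},
    {"grip":0,"delta_pos":[-0.004,-0.0015,0.0015],"twist":0},
    {"grip":0,"delta_pos":[-0.002,-0.001,0.002],"twist":0},
    {"grip":0,"delta_pos":[0,0,0.002],"twist":0},
    {"grip":0,"delta_pos":[0,0,0.002],"twist":0},
  ],
)

```text
clock: 2.28
position: [0.3658, 0.2729, 0.0609]
ee_rot: [0.589, 0.393, 0.588, -0.392]
contact_force: [-0.2, -0.0, -0.7]
width: 0.0176
```

```bash
python3 - <<'E'
from h import *
s,M=st();cam('wrist','w2.png')
E
```

```text
t 2.28 pos [0.3658 0.2729 0.0609] yaw_y 22.58 x [ 0.002  0.001 -1.   ] F [-0.2 -0.  -0.7] w 0.0176 q [ 0.49  0.27  2.   -0.    0.87  0.09]
```

View pics/w2.png

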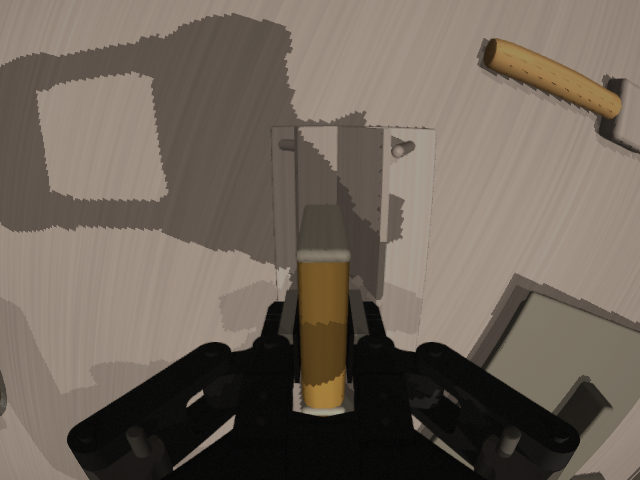

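```bash
python3 - <<'E'
from h import *
s,M=st();d={**{k:v for k,v in cam('wrist').items()}}
for h in(.02,.024,.028,.032):
    z=s['position'][2]+h
    a=wz(d,s,M,324,252,z);b=wz(d,s,M,323,412,z)
    print(h,np.linalg.norm(a-b).round(4),((a+b)/2-s['position'])@M)
E
```

```text
t 2.33 pos [0.366  0.2729 0.0609] yaw_y 22.57 x [ 0.002  0.001 -1.   ] F [ 0.7  0.4 -0.7] w 0.0176 q [ 0.49  0.27  2.   -0.    0.87  0.09]
0.02 0.0779 [-0.01999938  0.00064479  0.00448381]
0.024 0.0753 [-0.02399884  0.00063459  0.00168939]
0.028 0.0728 [-0.02799831  0.00062439 -0.00110504]
0.032 0.0702 [-0.03199777  0.00061419 -0.00389947]
```

Request:
step_arm(
  increments=[
    {"grip":0,"delta_pos":[0,0,0.03],"twist":0},
    {"grip":0,"delta_pos":[0,0,0.035],"twist":0},
    {"grip":0,"delta_pos":[0,0,0.035],"twist":0},
    {"grip":0,"delta_pos":[0.011,-0.0315,0.01],"twist":0},
    {"grip":0,"delta_pos":[0.011,-0.0315,0],"twist":0},
    {"grip":0,"delta_pos":[0.011,-0.0315,0],"twist":0},
    {"grip":0,"delta_pos":[0.011,-0.0315,0],"twist":0},
    {"grip":0,"delta_pos":[0.011,-0.0315,0],"twist":0},
    {"grip":0,"delta_pos":[0.011,-0.0315,0],"twist":0},
    {"grip":0,"delta_pos":[0.011,-0.0315,0],"twist":0},
  ],
  force=40,
)

```text
clock: 3.22
position: [0.4426, 0.0504, 0.1697]
ee_rot: [0.588, 0.393, 0.588, -0.392]
contact_force: [-0.1, 0.9, -0.9]
width: 0.0169
```

Request:
step_arm(
  increments=[
    {"grip":0,"delta_pos":[0.0115,-0.0315,0],"twist":-2},
    {"grip":0,"delta_pos":[0.0115,-0.0315,0],"twist":-2},
    {"grip":0,"delta_pos":[0.0115,-0.0315,0],"twist":-2},
    {"grip":0,"delta_pos":[0.0115,-0.0315,0],"twist":-2},
    {"grip":0,"delta_pos":[0.0115,-0.0315,0],"twist":-2},
    {"grip":0,"delta_pos":[0.0115,-0.0315,0],"twist":-2},
    {"grip":0,"delta_pos":[0.0115,-0.0315,0],"twist":0},
    {"grip":0,"delta_pos":[0.0115,-0.0315,0],"twist":0},
    {"grip":0,"delta_pos":[0,0,0],"twist":0},
    {"grip":0,"delta_pos":[0,0,0],"twist":0},
  ],
)

```text
clock: 4.05
position: [0.5346, -0.2017, 0.1689]
ee_rot: [0.543, 0.453, 0.544, -0.453]
contact_force: [-1.3, 0.7, -0.8]
width: 0.0174
```

```bash
python3 - <<'E'
from h import *
s,M=st();d=cam('wrist')
im=d['img'][:,:,::-1].copy()
import pickle;pickle.dump((d,s,M),open('w3.pkl','wb'))
def dot(P,c): cv2.circle(im,tuple(wproj(d,s,M,P).round().astype(int).tolist()),3,c,1)
yw=np.radians(10.5);tx=np.array([np.cos(yw),np.sin(yw),0]);ty=np.array([-tx[1],tx[0],0])
C=np.array([.557,-.2625,0])
for a in(-1,1):
    for b in(-1,1):
        dot(C+a*.104*tx+b*.09*ty+[0,0,.096],(0,0,255))
        for k,L in((-1,.119),(0,.089),(1,.149)): dot(C+k*.055*tx+a*.014*tx+b*L/2*ty+[0,0,.039],(0,255,0))
cv2.imwrite('pics/w3.png',im)
E
```

```text
t 4.05 pos [ 0.5346 -0.2017  0.1689] yaw_y 10.42 x [-0.001  0.001 -1.   ] F [-1.3  0.7 -0.8] w 0.0174 q [-0.48  0.31  1.61  0.    1.22 -0.66]
```

View pics/w3.png

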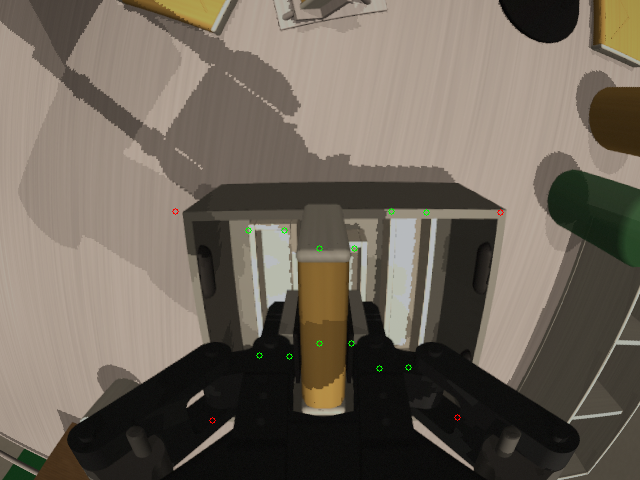

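Request:
step_arm(
  increments=[
    {"grip":0,"delta_pos":[0.0085,-0.0195,0],"twist":0},
    {"grip":0,"delta_pos":[0.0085,-0.0195,0],"twist":0},
    {"grip":0,"delta_pos":[0.0085,-0.0195,0],"twist":0},
    {"grip":0,"delta_pos":[0,0,0],"twist":0},
    {"grip":0,"delta_pos":[0,0,-0.025],"twist":0},
    {"grip":0,"delta_pos":[0,0,-0.025],"twist":0},
    {"grip":0,"delta_pos":[0,0,0],"twist":0},
  ],
)

```text
clock: 4.68
position: [0.556, -0.2547, 0.1152]
ee_rot: [0.54, 0.451, 0.548, -0.452]
contact_force: [-1.1, 1.1, -1.5]
width: 0.0174
```

```bash
python3 - <<'E'
from h import *
s,M=st();d=cam('wrist')
im=d['img'][:,:,::-1].copy()
def dot(P,c): cv2.circle(im,tuple(wproj(d,s,M,P).round().astype(int).tolist()),3,c,1)
yw=np.radians(10.5);tx=np.array([np.cos(yw),np.sin(yw),0]);ty=np.array([-tx[1],tx[0],0])
C=np.array([.560,-.2615,0])
for a in(-1,1):
    for b in(-1,1):
        dot(C+a*.104*tx+b*.09*ty+[0,0,.096],(0,0,255))
        for k,L in((-1,.119),(0,.089),(1,.149)): dot(C+k*.055*tx+a*.014*tx+b*L/2*ty+[0,0,.039],(0,255,0))
cv2.imwrite('pics/w4.png',im)
E
```

```text
t 4.68 pos [ 0.556  -0.2547  0.1152] yaw_y 10.64 x [-0.009  0.006 -1.   ] F [-1.1  1.1 -1.5] w 0.0174 q [-0.54  0.42  1.59  0.    1.15 -0.73]
```

View pics/w4.png

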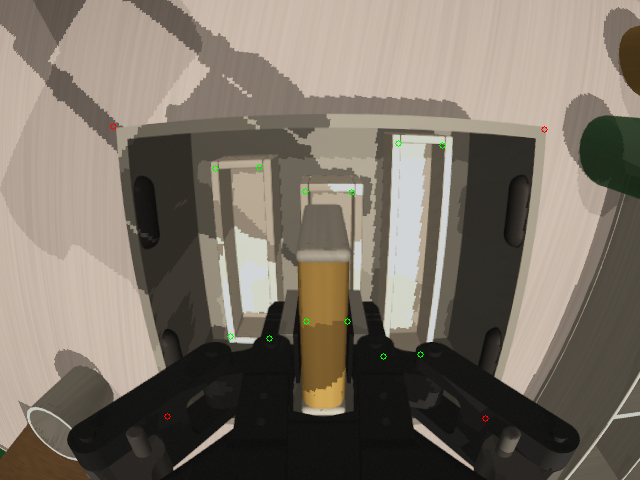

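Request:
step_arm(
  increments=[
    {"grip":0,"delta_pos":[0.006,-0.006,0],"twist":0},
    {"grip":0,"delta_pos":[0,0,0],"twist":0},
    {"grip":0,"delta_pos":[0,0,0],"twist":0},
    {"grip":0,"delta_pos":[0,0,0],"twist":0},
  ],
)

```text
clock: 5.07
position: [0.5666, -0.2647, 0.1212]
ee_rot: [0.545, 0.452, 0.543, -0.452]
contact_force: [0.5, -0.3, -0.8]
width: 0.0176
```

```bash
python3 -c "
from h import *
st()"
```

```text
t 5.07 pos [ 0.5666 -0.2647  0.1212] yaw_y 10.58 x [ 0.002 -0.001 -1.   ] F [ 0.5 -0.3 -0.8] w 0.0176 q [-0.55  0.42  1.56  0.    1.15 -0.73]
```

Request:
step_arm(
  increments=[
    {"grip":0,"delta_pos":[-0.0045,0.004,0],"twist":0},
    {"grip":0,"delta_pos":[0,0,-0.02],"twist":0},
    {"grip":0,"delta_pos":[0,0,-0.02],"twist":0},
    {"grip":0,"delta_pos":[0,0,0],"twist":0},
    {"grip":0,"delta_pos":[0,0,0],"twist":0},
    {"grip":0,"delta_pos":[0,0,0],"twist":0},
  ],
)

```text
clock: 5.57
position: [0.5617, -0.2606, 0.0808]
ee_rot: [0.544, 0.452, 0.543, -0.452]
contact_force: [0.4, -1.0, -1.0]
width: 0.0179
```

Request:
step_arm(
  increments=[
    {"grip":0,"delta_pos":[0,0,-0.01],"twist":0},
    {"grip":0,"delta_pos":[0,0,-0.01],"twist":0},
    {"grip":0,"delta_pos":[0,0,0],"twist":0},
    {"grip":0,"delta_pos":[0,0,-0.003],"twist":0},
    {"grip":0,"delta_pos":[0,0,-0.002],"twist":0},
    {"grip":0,"delta_pos":[0,0,0],"twist":0},
    {"grip":0,"delta_pos":[0,0,0],"twist":0},
  ],
)

```text
clock: 6.15
position: [0.5613, -0.2605, 0.0548]
ee_rot: [0.544, 0.452, 0.544, -0.452]
contact_force: [-0.3, 0.1, -0.2]
width: 0.0175
```

```bash
python3 -c "
from h import *
st();cam('wrist','w5.png')"
```

```text
t 6.15 pos [ 0.5613 -0.2605  0.0548] yaw_y 10.57 x [ 0.  0. -1.] F [-0.3  0.1 -0.2] w 0.0175 q [-0.55  0.48  1.65  0.    1.01 -0.73]
```

View pics/w5.png

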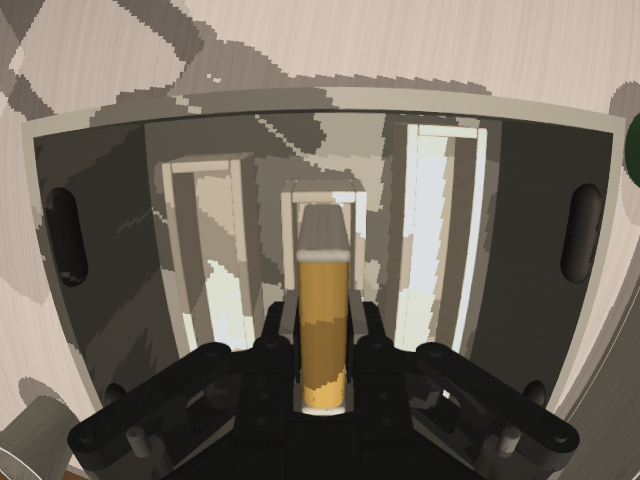

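Request:
step_arm(
  increments=[
    {"grip":0,"delta_pos":[0,0,-0.002],"twist":0},
    {"grip":0,"delta_pos":[0,0,-0.0015],"twist":0},
    {"grip":0,"delta_pos":[0,0,0],"twist":0},
    {"grip":0,"delta_pos":[0,0,0],"twist":0},
  ],
)

```text
clock: 6.53
position: [0.5612, -0.2604, 0.0512]
ee_rot: [0.544, 0.452, 0.544, -0.452]
contact_force: [0.6, -0.1, -1.7]
width: 0.0173
```

Request:
step_arm(
  increments=[
    {"grip":0,"delta_pos":[0,0,-0.0015],"twist":0},
    {"grip":0,"delta_pos":[0,0,0],"twist":0},
    {"grip":0,"delta_pos":[0,0,0],"twist":0},
  ],
)

```text
clock: 6.78
position: [0.5612, -0.2604, 0.0497]
ee_rot: [0.544, 0.452, 0.544, -0.452]
contact_force: [-0.8, -0.5, -0.2]
width: 0.0175
```

Request:
step_arm(
  increments=[
    {"grip":0,"delta_pos":[0,0,-0.0015],"twist":0},
    {"grip":0,"delta_pos":[0,0,0],"twist":0},
    {"grip":0,"delta_pos":[0,0,0],"twist":0},
  ],
)

```text
clock: 7.03
position: [0.5612, -0.2604, 0.0482]
ee_rot: [0.544, 0.452, 0.544, -0.452]
contact_force: [-0.1, 0.4, -0.7]
width: 0.0176
```

Request:
step_arm(
  increments=[
    {"grip":0,"delta_pos":[0,0,-0.0015],"twist":0},
    {"grip":0,"delta_pos":[0,0,0],"twist":0},
    {"grip":0,"delta_pos":[0,0,0],"twist":0},
  ],
)

```text
clock: 7.28
position: [0.5612, -0.2604, 0.0467]
ee_rot: [0.544, 0.452, 0.544, -0.452]
contact_force: [-0.3, 0.3, -0.9]
width: 0.0174
```

Request:
step_arm(
  increments=[
    {"grip":0,"delta_pos":[0,0,-0.0015],"twist":0},
    {"grip":0,"delta_pos":[0,0,0],"twist":0},
    {"grip":0,"delta_pos":[0,0,0],"twist":0},
  ],
)

```text
clock: 7.53
position: [0.5612, -0.2604, 0.0453]
ee_rot: [0.544, 0.452, 0.544, -0.452]
contact_force: [-0.1, -0.2, -0.3]
width: 0.0172
```

Request:
step_arm(
  increments=[
    {"grip":0,"delta_pos":[0,0,-0.0015],"twist":0},
    {"grip":0,"delta_pos":[0,0,0],"twist":0},
    {"grip":0,"delta_pos":[0,0,0],"twist":0},
  ],
)

```text
clock: 7.78
position: [0.5613, -0.2605, 0.045]
ee_rot: [0.544, 0.452, 0.544, -0.452]
contact_force: [-1.5, -0.2, 6.3]
width: 0.0175
```

Request:
step_arm(
  increments=[
    {"grip":0.3,"delta_pos":[0,0,0],"twist":0},
    {"grip":0.35,"delta_pos":[0,0,0],"twist":0},
    {"grip":0.4,"delta_pos":[0,0,0],"twist":0},
    {"grip":0.4,"delta_pos":[0,0,0.01],"twist":0},
    {"grip":0.4,"delta_pos":[0,0,0.03],"twist":0},
    {"grip":0.4,"delta_pos":[0,0,0.03],"twist":0},
    {"grip":0.4,"delta_pos":[0,0,0.03],"twist":0},
    {"grip":0.75,"delta_pos":[-0.0095,0.032,0.01],"twist":2},
    {"grip":0.75,"delta_pos":[-0.0095,0.032,0],"twist":2},
    {"grip":0.75,"delta_pos":[-0.0095,0.032,0],"twist":2},
  ],
  force=25,
)

```text
clock: 8.62
position: [0.5332, -0.1642, 0.1557]
ee_rot: [0.568, 0.423, 0.566, -0.422]
contact_force: [0.4, 0.9, -0.2]
width: 0.0639
```

Request:
step_arm(
  increments=[
    {"grip":0.75,"delta_pos":[-0.0095,0.032,0],"twist":2},
    {"grip":0.75,"delta_pos":[-0.0095,0.032,0],"twist":2},
    {"grip":0.75,"delta_pos":[-0.0095,0.032,0],"twist":2},
    {"grip":0.75,"delta_pos":[-0.0095,0.032,0],"twist":0},
    {"grip":0.75,"delta_pos":[-0.0095,0.032,0],"twist":0},
    {"grip":0.75,"delta_pos":[-0.0095,0.032,0],"twist":0},
    {"grip":0.75,"delta_pos":[-0.0095,0.032,0],"twist":0},
    {"grip":0.75,"delta_pos":[-0.0095,0.032,0],"twist":0},
    {"grip":0.75,"delta_pos":[-0.0095,0.032,0],"twist":0},
    {"grip":0.75,"delta_pos":[0,0,0],"twist":0},
  ],
)

```text
clock: 9.45
position: [0.445, 0.1283, 0.1545]
ee_rot: [0.588, 0.392, 0.59, -0.39]
contact_force: [-0.5, -1.2, -0.1]
width: 0.0639
```

Request:
step_arm(
  increments=[
    {"grip":0.75,"delta_pos":[0,0,0],"twist":0},
    {"grip":0.75,"delta_pos":[0,0,0],"twist":0},
    {"grip":0.75,"delta_pos":[0,0,0],"twist":0},
  ],
)

```text
clock: 9.7
position: [0.4479, 0.1226, 0.1541]
ee_rot: [0.588, 0.393, 0.588, -0.393]
contact_force: [0.2, 1.2, -0.5]
width: 0.0641
```

```bash
python3 -c "
from h import *
st();cam('top','t2.png')"
```

```text
t 9.7 pos [0.4479 0.1226 0.1541] yaw_y 22.52 x [ 0.001 -0.    -1.   ] F [ 0.2  1.2 -0.5] w 0.0641 q [ 0.12  0.17  1.85 -0.    1.12 -0.28]
```

Request:
step_arm(
  increments=[
    {"grip":0.75,"delta_pos":[-0.005,0.0175,0],"twist":0},
    {"grip":0.75,"delta_pos":[-0.005,0.017,0],"twist":0},
    {"grip":0.75,"delta_pos":[0,0,-0.02],"twist":0},
    {"grip":0.75,"delta_pos":[0,0,-0.03],"twist":0},
    {"grip":0.75,"delta_pos":[0,0,-0.03],"twist":0},
    {"grip":0.75,"delta_pos":[0,0,-0.026],"twist":0},
    {"grip":0.6,"delta_pos":[0,0,0],"twist":0},
    {"grip":0.42,"delta_pos":[0,0,0],"twist":0},
    {"grip":0.42,"delta_pos":[0,0,0],"twist":0},
    {"grip":0.42,"delta_pos":[0,0,0],"twist":0},
  ],
)

```text
clock: 10.58
position: [0.4391, 0.158, 0.0494]
ee_rot: [0.589, 0.394, 0.587, -0.392]
contact_force: [0.4, -1.0, -0.0]
width: 0.0359
```

Request:
step_arm(
  increments=[
    {"grip":0.3,"delta_pos":[-0.004,-0.0015,0.0015],"twist":0},
    {"grip":0.25,"delta_pos":[-0.004,-0.0015,0.0015],"twist":0},
    {"grip":0.1,"delta_pos":[-0.004,-0.0015,0.0015],"twist":0},
    {"grip":0,"delta_pos":[-0.004,-0.0015,0.0015],"twist":0},
    {"grip":0,"delta_pos":[-0.004,-0.0015,0.0015],"twist":0},
    {"grip":0,"delta_pos":[-0.002,-0.001,0.002],"twist":0},
    {"grip":0,"delta_pos":[0,0,0.002],"twist":0},
    {"grip":0,"delta_pos":[0,0,0.002],"twist":0},
  ],
)

```text
clock: 11.25
position: [0.4152, 0.1495, 0.0621]
ee_rot: [0.588, 0.393, 0.588, -0.392]
contact_force: [0.3, 1.2, -0.5]
width: 0.0178
```

Request:
step_arm(
  increments=[
    {"grip":0,"delta_pos":[0,0,0.03],"twist":0},
    {"grip":0,"delta_pos":[0,0,0.035],"twist":0},
    {"grip":0,"delta_pos":[0,0,0.035],"twist":0},
    {"grip":0,"delta_pos":[0,0,0.005],"twist":0},
    {"grip":0,"delta_pos":[0,0,0],"twist":0},
    {"grip":0,"delta_pos":[0,0,0],"twist":0},
  ],
  force=40,
)

```text
clock: 11.75
position: [0.4146, 0.1495, 0.1659]
ee_rot: [0.588, 0.392, 0.588, -0.393]
contact_force: [-0.5, 0.3, -0.8]
width: 0.0174
```

```bash
cat > chk.py <<'E'
from h import *
import sys
L=float(sys.argv[1]);s,M=st();d=cam('wrist',sys.argv[2])
h=cv2.cvtColor(d['img'],cv2.COLOR_RGB2HSV);col=cv2.inRange(h,(12,90,40),(32,255,255))[:,312:335]
v=np.where(col[100:440].mean(1)>150)[0]+100;print('yellow rows',v.min(),v.max())
w=[np.where(cv2.inRange(h,(12,90,40),(32,255,255))[r,270:380])[0]+270 for r in(v.min()+8,v.max()-8)];print('sides',[(x.min(),x.max()) for x in w])
for hh in(.024,.027,.030):
    z=s['position'][2]+hh;a=wz(d,s,M,323,v.min()-8,z);b=wz(d,s,M,323,v.max()+5,z);print(hh,np.linalg.norm(a-b).round(4),(((a+b)/2-s['position'])@M)[1:].round(4))
E
python3 chk.py .105 w6.png
```

```text
t 11.75 pos [0.4146 0.1495 0.1659] yaw_y 22.57 x [-0.001 -0.    -1.   ] F [-0.5  0.3 -0.8] w 0.0174 q [ 0.19  0.12  1.88  0.    1.14 -0.21]
yellow rows 219 415
sides [(np.int64(297), np.int64(349)), (np.int64(303), np.int64(353))]
0.024 0.095 [ 0.0005 -0.0029]
0.027 0.0926 [ 0.0005 -0.0048]
0.03 0.0902 [ 0.0005 -0.0068]
```

```bash
python3 - <<'E'
from h import *
s,M=st();d=manip.get_image('wrist');im=cv2.imread('pics/w6.png');
for f in('w5','w6'):
    im=cv2.imread(f'pics/{f}.png');print(f,[ (r,im[r,323].tolist()) for r in list(range(150,226,5))+list(range(236,268,3))+list(range(400,424,3))])
for hh in(.029,.031):
    z=s['position'][2]+hh
    for v in(205,212,218,248,255,262,405,412,416): print(hh,v,((wz(d,s,M,323,v,z)-s['position'])@M)[2].round(4),end='; ')
E
```

```text
t 11.8 pos [0.414  0.1493 0.1651] yaw_y 22.58 x [-0.003 -0.    -1.   ] F [ 0.2 -0.1 -0.5] w 0.0171 q [ 0.19  0.13  1.88  0.    1.14 -0.21]
w5 [(150, [142, 160, 170]), (155, [143, 160, 170]), (160, [160, 179, 189]), (165, [161, 179, 189]), (170, [160, 179, 189]), (175, [96, 110, 117]), (180, [101, 118, 129]), (185, [102, 119, 130]), (190, [97, 115, 127]), (195, [161, 183, 197]), (200, [154, 176, 190]), (205, [94, 107, 115]), (210, [94, 108, 115]), (215, [94, 108, 115]), (220, [95, 108, 116]), (225, [97, 109, 117]), (236, [97, 109, 118]), (239, [96, 109, 117]), (242, [97, 110, 118]), (245, [96, 109, 118]), (248, [102, 116, 124]), (251, [141, 158, 167]), (254, [154, 171, 181]), (257, [149, 168, 177]), (260, [128, 145, 155]), (263, [67, 130, 166]), (266, [66, 130, 166]), (400, [92, 175, 216]), (403, [92, 174, 216]), (406, [91, 173, 215]), (409, [172, 191, 202]), (412, [197, 217, 217]), (415, [102, 117, 125]), (418, [21, 22, 21]), (421, [17, 17, 17])]
w6 [(150, [84, 93, 104]), (155, [70, 79, 88]), (160, [71, 79, 89]), (165, [72, 80, 89]), (170, [73, 81, 90]), (175, [61, 71, 76]), (180, [6
[... 255 characters left out ...]
42, [40, 87, 117]), (245, [40, 87, 117]), (248, [39, 87, 117]), (251, [40, 88, 118]), (254, [40, 87, 117]), (257, [39, 87, 117]), (260, [40, 87, 117]), (263, [39, 87, 117]), (266, [40, 87, 118]), (400, [60, 124, 160]), (403, [59, 123, 160]), (406, [59, 123, 160]), (409, [59, 123, 160]), (412, [59, 123, 160]), (415, [59, 123, 160]), (418, [9, 9, 9]), (421, [9, 8, 9])]
0.029 205 -0.0536; 0.029 212 -0.0513; 0.029 218 -0.0494; 0.029 248 -0.0392; 0.029 255 -0.0368; 0.029 262 -0.0343; 0.029 405 0.03; 0.029 412 0.0342; 0.029 416 0.0368; 0.031 205 -0.0541; 0.031 212 -0.0518; 0.031 218 -0.0499; 0.031 248 -0.04; 0.031 255 -0.0376; 0.031 262 -0.0352; 0.031 405 0.028; 0.031 412 0.0322; 0.031 416 0.0347;
```

Request:
step_arm(
  increments=[
    {"grip":0,"delta_pos":[0.0072,-0.0323,0],"twist":-2},
    {"grip":0,"delta_pos":[0.0072,-0.0323,0],"twist":-2},
    {"grip":0,"delta_pos":[0.0072,-0.0323,0],"twist":-2},
    {"grip":0,"delta_pos":[0.0072,-0.0323,0],"twist":-2},
    {"grip":0,"delta_pos":[0.0072,-0.0323,0],"twist":-2},
    {"grip":0,"delta_pos":[0.0072,-0.0323,0],"twist":-2},
    {"grip":0,"delta_pos":[0.0072,-0.0323,0],"twist":0},
    {"grip":0,"delta_pos":[0.0072,-0.0323,0],"twist":0},
    {"grip":0,"delta_pos":[0.0072,-0.0323,0],"twist":0},
    {"grip":0,"delta_pos":[0.0072,-0.0323,0],"twist":0},
  ],
)

```text
clock: 12.68
position: [0.4862, -0.1746, 0.1642]
ee_rot: [0.542, 0.452, 0.545, -0.452]
contact_force: [0.7, -0.5, -0.1]
width: 0.017
```

Request:
step_arm(
  increments=[
    {"grip":0,"delta_pos":[0.0072,-0.0323,0],"twist":0},
    {"grip":0,"delta_pos":[0.0072,-0.0323,0],"twist":0},
    {"grip":0,"delta_pos":[0.0072,-0.0323,0],"twist":0},
    {"grip":0,"delta_pos":[0,0,0],"twist":0},
    {"grip":0,"delta_pos":[0,0,0],"twist":0},
    {"grip":0,"delta_pos":[0,0,0],"twist":0},
    {"grip":0,"delta_pos":[0,0,0],"twist":0},
  ],
)

```text
clock: 13.27
position: [0.5079, -0.2688, 0.1651]
ee_rot: [0.543, 0.452, 0.545, -0.452]
contact_force: [0.8, 0.9, -0.0]
width: 0.0174
```

```bash
python3 -c "
from h import *
st()"
```

```text
t 13.27 pos [ 0.5079 -0.2688  0.1651] yaw_y 10.61 x [-0.002  0.002 -1.   ] F [ 0.8  0.9 -0. ] w 0.0174 q [-0.61  0.32  1.61  0.    1.21 -0.79]
```

Request:
step_arm(
  increments=[
    {"grip":0,"delta_pos":[0,-0.001,-0.025],"twist":0},
    {"grip":0,"delta_pos":[0,0,-0.025],"twist":0},
    {"grip":0,"delta_pos":[0,0,-0.025],"twist":0},
    {"grip":0,"delta_pos":[0,0,-0.01],"twist":0},
    {"grip":0,"delta_pos":[0,0,0],"twist":0},
    {"grip":0,"delta_pos":[0,0,0],"twist":0},
  ],
)

```text
clock: 13.77
position: [0.5089, -0.2706, 0.0815]
ee_rot: [0.544, 0.452, 0.544, -0.451]
contact_force: [0.4, 0.4, 0.2]
width: 0.0177
```

```bash
python3 -c "
from h import *
st();cam('wrist','w7.png')"
```

```text
t 13.77 pos [ 0.5089 -0.2706  0.0815] yaw_y 10.63 x [-0.  0. -1.] F [0.4 0.4 0.2] w 0.0177 q [-0.61  0.4   1.72  0.    1.02 -0.8 ]
```

View pics/w7.png

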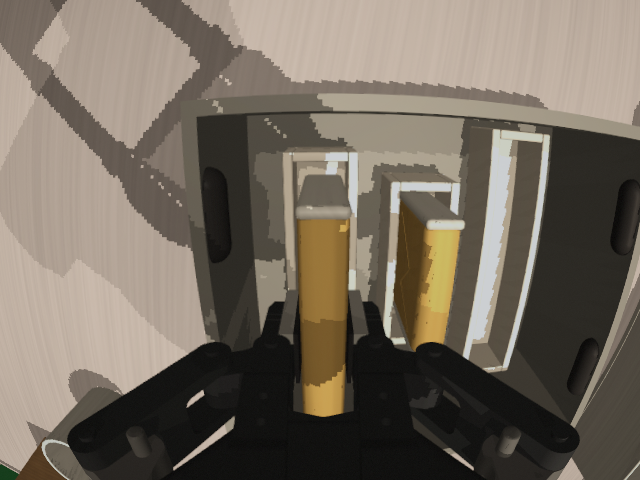

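Request:
step_arm(
  increments=[
    {"grip":0,"delta_pos":[0,0,-0.012],"twist":0},
    {"grip":0,"delta_pos":[0,0,-0.012],"twist":0},
    {"grip":0,"delta_pos":[0,0,-0.008],"twist":0},
    {"grip":0,"delta_pos":[0,0,0],"twist":0},
    {"grip":0,"delta_pos":[0,0,0],"twist":0},
    {"grip":0,"delta_pos":[0,0,0],"twist":0},
  ],
)

```text
clock: 14.32
position: [0.5096, -0.2718, 0.0504]
ee_rot: [0.545, 0.452, 0.543, -0.452]
contact_force: [0.5, 0.1, -0.2]
width: 0.0173
```

Request:
step_arm(
  increments=[
    {"grip":0,"delta_pos":[0,0,-0.0015],"twist":0},
    {"grip":0,"delta_pos":[0,0,0],"twist":0},
    {"grip":0,"delta_pos":[0,0,0],"twist":0},
  ],
)

```text
clock: 14.57
position: [0.509, -0.2715, 0.0482]
ee_rot: [0.544, 0.452, 0.544, -0.452]
contact_force: [-0.2, -0.2, 0.1]
width: 0.0171
```

Request:
step_arm(
  increments=[
    {"grip":0,"delta_pos":[0,0,-0.0015],"twist":0},
    {"grip":0,"delta_pos":[0,0,0],"twist":0},
    {"grip":0,"delta_pos":[0,0,0],"twist":0},
  ],
)

```text
clock: 14.82
position: [0.5091, -0.2715, 0.0465]
ee_rot: [0.544, 0.452, 0.544, -0.452]
contact_force: [-0.3, -0.3, 0.2]
width: 0.0175
```

Request:
step_arm(
  increments=[
    {"grip":0,"delta_pos":[0,0,-0.0015],"twist":0},
    {"grip":0,"delta_pos":[0,0,0],"twist":0},
    {"grip":0,"delta_pos":[0,0,0],"twist":0},
  ],
)

```text
clock: 15.07
position: [0.5091, -0.2715, 0.0464]
ee_rot: [0.544, 0.452, 0.544, -0.452]
contact_force: [-1.7, 0.5, 10.4]
width: 0.017
```

Request:
step_arm(
  increments=[
    {"grip":0,"delta_pos":[0,0,-0.001],"twist":0},
    {"grip":0,"delta_pos":[0,0,0],"twist":0},
    {"grip":0,"delta_pos":[0,0,0],"twist":0},
  ],
)

```text
clock: 15.32
position: [0.5091, -0.2715, 0.0464]
ee_rot: [0.545, 0.452, 0.543, -0.452]
contact_force: [-3.3, 2.9, 16.8]
width: 0.0175
```

Request:
step_arm(
  increments=[
    {"grip":0,"delta_pos":[0,0,-0.001],"twist":0},
    {"grip":0,"delta_pos":[0,0,0],"twist":0},
    {"grip":0,"delta_pos":[0,0,0],"twist":0},
  ],
)

```text
clock: 15.57
position: [0.5091, -0.2715, 0.0464]
ee_rot: [0.545, 0.452, 0.543, -0.452]
contact_force: [-4.9, 3.4, 22.0]
width: 0.0174
```

Request:
step_arm(
  increments=[
    {"grip":0,"delta_pos":[0,0,0.003],"twist":0},
    {"grip":0.3,"delta_pos":[0,0,0],"twist":0},
    {"grip":0.38,"delta_pos":[0,0,0],"twist":0},
    {"grip":0.38,"delta_pos":[0,0,0],"twist":0},
    {"grip":0.38,"delta_pos":[0,0,0.01],"twist":0},
    {"grip":0.38,"delta_pos":[0,0,0.03],"twist":0},
    {"grip":0.38,"delta_pos":[0,0,0.03],"twist":0},
    {"grip":0.38,"delta_pos":[0,0,0.035],"twist":0},
    {"grip":0.75,"delta_pos":[-0.002,0.0305,0],"twist":2},
    {"grip":0.75,"delta_pos":[-0.002,0.0305,0],"twist":2},
  ],
  force=25,
)

```text
clock: 16.4
position: [0.5062, -0.2118, 0.1529]
ee_rot: [0.561, 0.433, 0.557, -0.433]
contact_force: [-0.4, 0.7, -1.4]
width: 0.0554
```

Request:
step_arm(
  increments=[
    {"grip":0.75,"delta_pos":[-0.002,0.0305,0],"twist":2},
    {"grip":0.75,"delta_pos":[-0.002,0.0305,0],"twist":2},
    {"grip":0.75,"delta_pos":[-0.002,0.0305,0],"twist":2},
    {"grip":0.75,"delta_pos":[-0.002,0.0305,0],"twist":2},
    {"grip":0.75,"delta_pos":[-0.002,0.0305,0],"twist":0},
    {"grip":0.75,"delta_pos":[-0.002,0.0305,0],"twist":0},
    {"grip":0.75,"delta_pos":[-0.002,0.0305,0],"twist":0},
    {"grip":0.75,"delta_pos":[-0.002,0.0305,0],"twist":0},
    {"grip":0.75,"delta_pos":[0,0,0],"twist":0},
    {"grip":0.75,"delta_pos":[0,0,0],"twist":0},
  ],
)

```text
clock: 17.23
position: [0.4882, 0.0348, 0.1505]
ee_rot: [0.589, 0.391, 0.589, -0.392]
contact_force: [0.2, -0.9, -0.4]
width: 0.064
```

Request:
step_arm(
  increments=[
    {"grip":0.75,"delta_pos":[0,0,0],"twist":0},
    {"grip":0.75,"delta_pos":[0,0,0],"twist":0},
  ],
)

```text
clock: 17.4
position: [0.4889, 0.0327, 0.1506]
ee_rot: [0.588, 0.392, 0.588, -0.393]
contact_force: [0.3, 0.1, -0.6]
width: 0.0638
```

```bash
python3 -c "
from h import *
st();cam('wrist','w8.png')"
```

```text
t 17.4 pos [0.4889 0.0327 0.1506] yaw_y 22.52 x [-0.    -0.001 -1.   ] F [ 0.3  0.1 -0.6] w 0.0638 q [-0.07  0.21  1.81 -0.    1.12 -0.47]
```

Request:
step_arm(
  increments=[
    {"grip":0.75,"delta_pos":[0,0,-0.02],"twist":0},
    {"grip":0.75,"delta_pos":[0,0,-0.03],"twist":0},
    {"grip":0.75,"delta_pos":[0,0,-0.03],"twist":0},
    {"grip":0.75,"delta_pos":[0,0,-0.022],"twist":0},
    {"grip":0.6,"delta_pos":[0,0,0],"twist":0},
    {"grip":0.42,"delta_pos":[0,0,0],"twist":0},
    {"grip":0.42,"delta_pos":[0,0,0],"twist":0},
    {"grip":0.42,"delta_pos":[0,0,0],"twist":0},
  ],
)

```text
clock: 18.12
position: [0.4905, 0.0331, 0.0504]
ee_rot: [0.589, 0.393, 0.587, -0.392]
contact_force: [0.5, 0.1, -0.0]
width: 0.0358
```

Request:
step_arm(
  increments=[
    {"grip":0.3,"delta_pos":[-0.004,-0.0015,0.0015],"twist":0},
    {"grip":0.25,"delta_pos":[-0.004,-0.0015,0.0015],"twist":0},
    {"grip":0.1,"delta_pos":[-0.004,-0.0015,0.0015],"twist":0},
    {"grip":0,"delta_pos":[-0.004,-0.0015,0.0015],"twist":0},
    {"grip":0,"delta_pos":[-0.004,-0.0015,0.0015],"twist":0},
    {"grip":0,"delta_pos":[-0.002,-0.001,0.002],"twist":0},
    {"grip":0,"delta_pos":[0,0,0.002],"twist":0},
    {"grip":0,"delta_pos":[0,0,0.002],"twist":0},
  ],
)

```text
clock: 18.78
position: [0.4664, 0.0251, 0.0627]
ee_rot: [0.588, 0.393, 0.588, -0.393]
contact_force: [0.1, -0.3, -0.4]
width: 0.0176
```

Request:
step_arm(
  increments=[
    {"grip":0,"delta_pos":[0,0,0.03],"twist":0},
    {"grip":0,"delta_pos":[0,0,0.035],"twist":0},
    {"grip":0,"delta_pos":[0,0,0.035],"twist":0},
    {"grip":0,"delta_pos":[0,0,0.005],"twist":0},
    {"grip":0,"delta_pos":[0,0,0],"twist":0},
    {"grip":0,"delta_pos":[0,0,0],"twist":0},
  ],
  force=40,
)

```text
clock: 19.28
position: [0.4662, 0.0253, 0.1668]
ee_rot: [0.588, 0.392, 0.589, -0.393]
contact_force: [-0.0, -0.2, -1.1]
width: 0.0174
```

```bash
python3 chk.py .135 w9.png
```

```text
t 19.28 pos [0.4662 0.0253 0.1668] yaw_y 22.58 x [-0.001  0.    -1.   ] F [-0.  -0.2 -1.1] w 0.0174 q [-0.1   0.16  1.83  0.    1.15 -0.49]
yellow rows 173 415
sides [(np.int64(296), np.int64(350)), (np.int64(303), np.int64(344))]
0.024 0.1102 [ 0.0004 -0.0105]
0.027 0.1074 [ 0.0004 -0.0123]
0.03 0.1046 [ 0.0004 -0.014 ]
```

Request:
step_arm(
  increments=[
    {"grip":0,"delta_pos":[0.0124,-0.0276,0],"twist":-2},
    {"grip":0,"delta_pos":[0.0124,-0.0276,0],"twist":-2},
    {"grip":0,"delta_pos":[0.0124,-0.0276,0],"twist":-2},
    {"grip":0,"delta_pos":[0.0124,-0.0276,0],"twist":-2},
    {"grip":0,"delta_pos":[0.0124,-0.0276,0],"twist":-2},
    {"grip":0,"delta_pos":[0.0124,-0.0276,0],"twist":-2},
    {"grip":0,"delta_pos":[0.0186,-0.0276,0],"twist":0},
    {"grip":0,"delta_pos":[0.0186,-0.0276,0],"twist":0},
    {"grip":0,"delta_pos":[0.0186,-0.0276,0],"twist":0},
    {"grip":0,"delta_pos":[0.0186,-0.0276,0],"twist":0},
  ],
)

```text
clock: 20.17
position: [0.615, -0.2516, 0.1641]
ee_rot: [0.542, 0.452, 0.546, -0.452]
contact_force: [0.1, 0.3, 0.0]
width: 0.0172
```

Request:
step_arm(
  increments=[
    {"grip":0,"delta_pos":[0,0,0],"twist":0},
    {"grip":0,"delta_pos":[0,0,0],"twist":0},
    {"grip":0,"delta_pos":[0,0,0],"twist":0},
    {"grip":0,"delta_pos":[0,0,0],"twist":0},
    {"grip":0,"delta_pos":[0,0,0],"twist":0},
  ],
)

```text
clock: 20.58
position: [0.6148, -0.2494, 0.1668]
ee_rot: [0.544, 0.451, 0.545, -0.452]
contact_force: [0.6, 0.5, -1.3]
width: 0.0175
```

```bash
python3 -c "
from h import *
st()"
```

```text
t 20.58 pos [ 0.6148 -0.2494  0.1668] yaw_y 10.63 x [-0.001  0.001 -1.   ] F [ 0.6  0.5 -1.3] w 0.0175 q [-0.49  0.45  1.4   0.    1.3  -0.68]
```

Request:
step_arm(
  increments=[
    {"grip":0,"delta_pos":[0.0005,-0.001,-0.025],"twist":0},
    {"grip":0,"delta_pos":[0,0,-0.025],"twist":0},
    {"grip":0,"delta_pos":[0,0,-0.025],"twist":0},
    {"grip":0,"delta_pos":[0,0,-0.01],"twist":0},
    {"grip":0,"delta_pos":[0,0,0],"twist":0},
    {"grip":0,"delta_pos":[0,0,0],"twist":0},
  ],
)

```text
clock: 21.08
position: [0.6162, -0.2514, 0.0827]
ee_rot: [0.544, 0.452, 0.544, -0.452]
contact_force: [0.5, -0.8, -1.0]
width: 0.0176
```

Request:
step_arm(
  increments=[
    {"grip":0,"delta_pos":[0,0,-0.004],"twist":0},
    {"grip":0,"delta_pos":[0,0,-0.004],"twist":0},
    {"grip":0,"delta_pos":[0,0,-0.003],"twist":0},
    {"grip":0,"delta_pos":[0,0,0],"twist":0},
    {"grip":0,"delta_pos":[0,0,0],"twist":0},
  ],
)

```text
clock: 21.5
position: [0.6162, -0.2519, 0.0715]
ee_rot: [0.544, 0.452, 0.544, -0.452]
contact_force: [-0.4, -0.4, -0.8]
width: 0.0174
```

Request:
step_arm(
  increments=[
    {"grip":0,"delta_pos":[0,0,-0.005],"twist":0},
    {"grip":0,"delta_pos":[0,0,-0.008],"twist":0},
    {"grip":0,"delta_pos":[0,0,-0.007],"twist":0},
    {"grip":0,"delta_pos":[0,0,0],"twist":0},
    {"grip":0,"delta_pos":[0,0,-0.002],"twist":0},
    {"grip":0,"delta_pos":[0,0,0],"twist":0},
    {"grip":0,"delta_pos":[0,0,0],"twist":0},
    {"grip":0,"delta_pos":[0,0,0],"twist":0},
  ],
)

```text
clock: 22.17
position: [0.6164, -0.252, 0.0496]
ee_rot: [0.544, 0.452, 0.544, -0.452]
contact_force: [0.8, 0.6, -0.1]
width: 0.017
```

Request:
step_arm(
  increments=[
    {"grip":0,"delta_pos":[0,0,-0.0015],"twist":0},
    {"grip":0,"delta_pos":[0,0,0],"twist":0},
    {"grip":0,"delta_pos":[0,0,0],"twist":0},
  ],
)

```text
clock: 22.42
position: [0.6162, -0.2519, 0.0479]
ee_rot: [0.544, 0.452, 0.544, -0.452]
contact_force: [-0.8, -0.4, -0.9]
width: 0.0172
```

Request:
step_arm(
  increments=[
    {"grip":0,"delta_pos":[0,0,-0.0015],"twist":0},
    {"grip":0,"delta_pos":[0,0,0],"twist":0},
    {"grip":0,"delta_pos":[0,0,0],"twist":0},
  ],
)

```text
clock: 22.67
position: [0.6164, -0.252, 0.0465]
ee_rot: [0.544, 0.452, 0.544, -0.452]
contact_force: [-0.1, 0.6, 1.0]
width: 0.0171
```

Request:
step_arm(
  increments=[
    {"grip":0.3,"delta_pos":[0,0,0.0005],"twist":0},
    {"grip":0.38,"delta_pos":[0,0,0],"twist":0},
    {"grip":0.38,"delta_pos":[0,0,0],"twist":0},
    {"grip":0.38,"delta_pos":[0,0,0.01],"twist":0},
    {"grip":0.38,"delta_pos":[0,0,0.03],"twist":0},
    {"grip":0.38,"delta_pos":[0,0,0.035],"twist":0},
    {"grip":0.38,"delta_pos":[0,0,0.035],"twist":0},
    {"grip":0.5,"delta_pos":[-0.03,0.01,0.02],"twist":0},
    {"grip":0.6,"delta_pos":[-0.03,0.02,0],"twist":0},
    {"grip":0.6,"delta_pos":[-0.01,0.03,0],"twist":0},
  ],
  force=40,
)

```text
clock: 23.5
position: [0.544, -0.1933, 0.1792]
ee_rot: [0.544, 0.452, 0.542, -0.453]
contact_force: [0.5, 0.8, -1.1]
width: 0.0509
```

Request:
step_arm(
  increments=[
    {"grip":0.6,"delta_pos":[0,0.033,0],"twist":-2},
    {"grip":0.6,"delta_pos":[0,0.033,0],"twist":-2},
    {"grip":0.6,"delta_pos":[0,0.033,0],"twist":-2},
    {"grip":0.6,"delta_pos":[0,0.033,0],"twist":-2},
    {"grip":0.6,"delta_pos":[0,0.033,0],"twist":0},
    {"grip":0.6,"delta_pos":[0,0.033,0],"twist":0},
    {"grip":0.6,"delta_pos":[0,0.033,0],"twist":0},
    {"grip":0.6,"delta_pos":[0.01,0.033,0],"twist":0},
    {"grip":0.6,"delta_pos":[0.02,0.033,0],"twist":0},
    {"grip":0.6,"delta_pos":[0.02,0.033,0],"twist":0},
  ],
)

```text
clock: 24.33
position: [0.5964, 0.1402, 0.1778]
ee_rot: [0.512, 0.489, 0.511, -0.488]
contact_force: [2.2, -1.0, 1.1]
width: 0.0512
```

Request:
step_arm(
  increments=[
    {"grip":0.6,"delta_pos":[0,0,0],"twist":0},
    {"grip":0.6,"delta_pos":[0,0,0],"twist":0},
    {"grip":0.6,"delta_pos":[0,0,0],"twist":0},
    {"grip":0.6,"delta_pos":[0,0,0],"twist":0},
  ],
)

```text
clock: 24.67
position: [0.5955, 0.1372, 0.1769]
ee_rot: [0.511, 0.489, 0.511, -0.489]
contact_force: [0.0, -0.5, 0.5]
width: 0.0515
```

```bash
python3 - <<'E'
from h import *
s,M=st();d=cam('wrist','w10.png');t=cam('top','t3.png')
import pickle;pickle.dump((d,s,M,t),open('w10.pkl','wb'))
a=cv2.imread('pics/w10.png');b=cv2.resize(cv2.imread('pics/t3.png')[190:300,350:460],(480,480),interpolation=cv2.INTER_CUBIC)
cv2.imwrite('pics/v11.png',cv2.resize(np.hstack([a,b]),(800,343)) if 0 else np.vstack([cv2.resize(np.hstack([a[60:480],b[:420]]),(800,300))]))
# top lid edges for yaw (original image)
E
```

```text
t 24.67 pos [0.5955 0.1372 0.1769] yaw_y 2.53 x [-0.001 -0.001 -1.   ] F [ 0.  -0.5  0.5] w 0.0515 q [ 0.11  0.36  1.51 -0.    1.27  0.07]
```

View pics/v11.png

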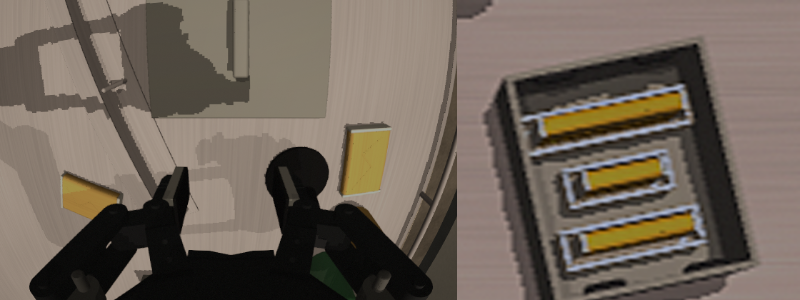

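```bash
python3 - <<'E'
from h import *
import pickle;d,s,M,t=pickle.load(open('w10.pkl','rb'))
im=d['img'];h=cv2.cvtColor(im,cv2.COLOR_RGB2HSV);g=cv2.cvtColor(im,cv2.COLOR_RGB2GRAY).astype(int)
for u in(230,300,330,345,380,440): print(u,'col diffs',[(v,g[v,u]-g[v-3,u]) for v in range(120,240) if abs(g[v,u]-g[v-3,u])>25][:8])
for v in(80,110,140,160,200,215): print(v,'row',[(u,g[v,u],g[v,u+2]) for u in range(195,480) if abs(g[v,u]-g[v,u+2])>14])
E
```

```text
230 col diffs [(224, np.int64(29)), (225, np.int64(47)), (226, np.int64(72)), (227, np.int64(52)), (228, np.int64(32))]
300 col diffs [(154, np.int64(-52)), (155, np.int64(-53)), (156, np.int64(-37)), (158, np.int64(36)), (161, np.int64(-35)), (206, np.int64(51)), (207, np.int64(54)), (208, np.int64(48))]
330 col diffs [(168, np.int64(-42)), (169, np.int64(-57)), (170, np.int64(-37)), (202, np.int64(27)), (203, np.int64(55)), (204, np.int64(55)), (205, np.int64(27)), (227, np.int64(40))]
345 col diffs [(168, np.int64(-37)), (169, np.int64(-62)), (170, np.int64(-48)), (171, np.int64(-27)), (204, np.int64(54)), (205, np.int64(56)), (206, np.int64(35)), (227, np.int64(39))]
380 col diffs [(227, np.int64(42)), (228, np.int64(30))]
440 col diffs [(227, np.int64(34)), (228, np.int64(33))]
80 row [(202, np.int64(88), np.int64(71)), (203, np.int64(87), np.int64(68)), (252, np.int64(73), np.int64(88)), (253, np.int64(73), np.int64(123)), (254, np.int64(88), np.int64(123)), (315, np.int64(124), np.int64(86)), (316, np.int64(125), np.int64(73)), (325, np.int64(63), np.int64(94)), (326, np.int64
[... 2219 characters left out ...]
60, np.int64(120), np.int64(151))]
200 row [(202, np.int64(89), np.int64(54)), (204, np.int64(54), np.int64(90)), (208, np.int64(90), np.int64(67)), (347, np.int64(71), np.int64(118)), (348, np.int64(70), np.int64(125)), (457, np.int64(112), np.int64(150)), (458, np.int64(123), np.int64(150))]
215 row [(200, np.int64(151), np.int64(136)), (201, np.int64(153), np.int64(92)), (202, np.int64(136), np.int64(91)), (208, np.int64(90), np.int64(64)), (209, np.int64(85), np.int64(53)), (211, np.int64(53), np.int64(70)), (281, np.int64(72), np.int64(109)), (282, np.int64(70), np.int64(123)), (283, np.int64(109), np.int64(124)), (455, np.int64(122), np.int64(143)), (456, np.int64(119), np.int64(150))]
```

```bash
python3 - <<'E'
from h import *
import pickle;d,s,M,t=pickle.load(open('w10.pkl','rb'))
f=lambda u,v,z:wz(d,s,M,u,v,z)
L,R=f(230,225.5,.023),f(440,226.5,.023);print('near edge',L,R,np.degrees(np.arctan2(*(R-L)[1::-1])))
a,b=f(204,80,.023),f(210,213,.023);c,e=f(464,80,.023),f(457,213,.023)
print('left',a,b,'right',c,e,'width',np.linalg.norm(e-b),[np.degrees(np.arctan2(*(p-q)[1::-1])) for p,q in((a,b),(c,e))])
for v in(80,110,140,160):
    p,q=f(326.5,v,.059),f(347.5,v,.059);print('handle',p.round(4),q.round(4),((p+q)/2).round(4))
print('near end',f(338,169,.059))
E
```

```text
near edge [0.51714661 0.12570239 0.023     ] [0.69674762 0.13314148 0.023     ] 2.3718391882766725
left [0.49494787 0.24753221 0.023     ] [0.49966444 0.13610206 0.023     ] right [0.70517255 0.25894097 0.023     ] [0.71074507 0.14602698 0.023     ] width 0.21131384091720992 [np.float64(92.42374197881158), np.float64(92.82536240691778)]
handle [0.5933 0.2441 0.059 ] [0.6076 0.2449 0.059 ] [0.6004 0.2445 0.059 ]
handle [0.5942 0.2231 0.059 ] [0.6087 0.2238 0.059 ] [0.6015 0.2235 0.059 ]
handle [0.5952 0.2021 0.059 ] [0.6098 0.2028 0.059 ] [0.6025 0.2025 0.059 ]
handle [0.5959 0.188  0.059 ] [0.6106 0.1887 0.059 ] [0.6032 0.1884 0.059 ]
near end [0.60427895 0.18197403 0.059     ]
```

Request:
step_arm(
  increments=[
    {"grip":0.6,"delta_pos":[0.0065,0.028,0],"twist":0},
    {"grip":0.6,"delta_pos":[0,0.028,0],"twist":0},
    {"grip":0.6,"delta_pos":[0,0.028,0],"twist":0},
    {"grip":0.6,"delta_pos":[0,0,-0.035],"twist":0},
    {"grip":0.6,"delta_pos":[0,0,-0.035],"twist":0},
    {"grip":0.6,"delta_pos":[0,0,-0.02],"twist":0},
    {"grip":0.6,"delta_pos":[0,0,0],"twist":0},
    {"grip":0.6,"delta_pos":[0,0,0],"twist":0},
    {"grip":0.6,"delta_pos":[0,0,0],"twist":0},
  ],
)

```text
clock: 25.52
position: [0.6039, 0.2217, 0.0885]
ee_rot: [0.511, 0.49, 0.51, -0.488]
contact_force: [0.3, -0.6, 0.0]
width: 0.0514
```

Request:
step_arm(
  increments=[
    {"grip":0.6,"delta_pos":[-0.001,0,-0.025],"twist":0},
    {"grip":0.6,"delta_pos":[0,0,-0.025],"twist":0},
    {"grip":0.6,"delta_pos":[0,0,-0.008],"twist":0},
    {"grip":0.6,"delta_pos":[0,0,0],"twist":0},
    {"grip":0.4,"delta_pos":[0,0,0],"twist":0},
    {"grip":0.2,"delta_pos":[0,0,0],"twist":0},
    {"grip":0,"delta_pos":[0,0,0],"twist":0},
    {"grip":0,"delta_pos":[0,0,0],"twist":0},
    {"grip":0,"delta_pos":[0,0,0],"twist":0},
  ],
  force=80,
)

```text
clock: 26.27
position: [0.6029, 0.2225, 0.031]
ee_rot: [0.512, 0.49, 0.51, -0.488]
contact_force: [-1.0, 0.0, 7.0]
width: 0.0148
```

Request:
step_arm(
  increments=[
    {"grip":0,"delta_pos":[0,0,0.01],"twist":0},
    {"grip":0,"delta_pos":[0,0,0.03],"twist":0},
    {"grip":0,"delta_pos":[0,0,0.03],"twist":0},
    {"grip":0,"delta_pos":[0,0,0.035],"twist":0},
    {"grip":0,"delta_pos":[0,0,0.035],"twist":0},
    {"grip":0,"delta_pos":[0,0,0.035],"twist":0},
    {"grip":0,"delta_pos":[0,0,0.035],"twist":0},
    {"grip":0,"delta_pos":[0,0,0],"twist":0},
    {"grip":0,"delta_pos":[0,0,0],"twist":0},
    {"grip":0,"delta_pos":[0,0,0],"twist":0},
  ],
)

```text
clock: 27.1
position: [0.6007, 0.2219, 0.2381]
ee_rot: [0.511, 0.488, 0.511, -0.489]
contact_force: [-0.5, -1.0, -3.3]
width: 0.0148
```

```bash
python3 - <<'E'
from h import *
s,M=st();t=cam('top');print([onz(t,u,v,z).round(3).tolist() for u,v,z in((358,158,.18),(325,153,.115),(296,205,.05))])
E
```

```text
t 27.1 pos [0.6007 0.2219 0.2381] yaw_y 2.58 x [-0.002 -0.    -1.   ] F [-0.5 -1.  -3.3] w 0.0148 q [ 0.25  0.37  1.34 -0.    1.43  0.2 ]
[[0.778, -0.131, 0.18], [0.816, -0.047, 0.115], [0.685, 0.037, 0.05]]
```

```bash
python3 - <<'E'
from h import *
d=manip.get_image('wrist')
def pose(p,yaw):
    y=np.radians(yaw);x=np.array([0,0,-1.]);Y=np.array([np.cos(y),np.sin(y),0]);return {'position':np.array(p)},np.c_[x,Y,np.cross(x,Y)]
for nm,p,yw,pts in(('w5',(.5613,-.2605,.0548),10.57,[(22,124),(617,122),(323,87)]),('w4',(.556,-.2547,.1152),10.64,[(118,128),(546,128),(332,113.5)]),('w3',(.5346,-.2017,.1689),10.42,[(184,211),(505,210),(345,211)])):
    g=cv2.cvtColor(cv2.imread(f'pics/{nm}.png'),cv2.COLOR_BGR2GRAY).astype(int)
    s,M=pose(p,yw);P=[wz(d,s,M,u,v,.096) for u,v in pts]
    print(nm,[q.round(4).tolist() for q in P],'len',np.linalg.norm(P[1]-P[0]).round(4),'yaw',np.degrees(np.arctan2(*(P[1]-P[0])[1::-1])).round(2))
    y=np.radians(10.5);ty=np.array([-np.sin(y),np.cos(y),0])
    print('  C=',((P[0]+P[1])/2-.09*ty).round(4), 'by mid edge', (P[2]-.09*ty).round(4))
E
```

```text
w5 [[0.4442, -0.1931, 0.096], [0.6429, -0.1556, 0.096], [0.5452, -0.1728, 0.096]] len 0.2021 yaw 10.7
  C= [ 0.56   -0.2629  0.096 ] by mid edge [ 0.5616 -0.2613  0.096 ]
w4 [[0.4455, -0.1927, 0.096], [0.6473, -0.1533, 0.096], [0.5448, -0.1728, 0.096]] len 0.2056 yaw 11.03
  C= [ 0.5628 -0.2615  0.096 ] by mid edge [ 0.5612 -0.2613  0.096 ]
w3 [[0.4446, -0.1918, 0.096], [0.6461, -0.1532, 0.096], [0.5433, -0.1742, 0.096]] len 0.2052 yaw 10.85
  C= [ 0.5617 -0.261   0.096 ] by mid edge [ 0.5597 -0.2627  0.096 ]
```

Request:
step_arm(
  increments=[
    {"grip":0,"delta_pos":[-0.0024,-0.03,0],"twist":0.5},
    {"grip":0,"delta_pos":[-0.0024,-0.03,0],"twist":0.5},
    {"grip":0,"delta_pos":[-0.0024,-0.03,0],"twist":0.5},
    {"grip":0,"delta_pos":[-0.0024,-0.03,0],"twist":0.5},
    {"grip":0,"delta_pos":[-0.0024,-0.03,0],"twist":0.5},
    {"grip":0,"delta_pos":[-0.0024,-0.03,0],"twist":0.5},
    {"grip":0,"delta_pos":[-0.0024,-0.03,0],"twist":0.5},
    {"grip":0,"delta_pos":[-0.0024,-0.03,0],"twist":0.5},
    {"grip":0,"delta_pos":[-0.0024,-0.03,0],"twist":0.5},
    {"grip":0,"delta_pos":[-0.0024,-0.03,0],"twist":0.5},
  ],
)

```text
clock: 28.03
position: [0.5763, -0.079, 0.2367]
ee_rot: [0.531, 0.465, 0.533, -0.466]
contact_force: [0.7, 0.5, -2.2]
width: 0.0146
```

Request:
step_arm(
  increments=[
    {"grip":0,"delta_pos":[-0.0024,-0.03,0],"twist":0.5},
    {"grip":0,"delta_pos":[-0.0024,-0.03,0],"twist":0.5},
    {"grip":0,"delta_pos":[-0.0024,-0.03,0],"twist":0.5},
    {"grip":0,"delta_pos":[-0.0024,-0.03,0],"twist":0.5},
    {"grip":0,"delta_pos":[-0.0024,-0.03,0],"twist":0.5},
    {"grip":0,"delta_pos":[-0.0024,-0.03,0],"twist":0.5},
    {"grip":0,"delta_pos":[0,0,0],"twist":0},
    {"grip":0,"delta_pos":[0,0,0],"twist":0},
    {"grip":0,"delta_pos":[0,0,0],"twist":0},
    {"grip":0,"delta_pos":[0,0,0],"twist":0},
  ],
)

```text
clock: 28.87
position: [0.5629, -0.2565, 0.2378]
ee_rot: [0.543, 0.452, 0.545, -0.451]
contact_force: [0.4, -0.1, -2.5]
width: 0.0147
```

```bash
python3 -c "
from h import *
st()"
```

```text
t 28.87 pos [ 0.5629 -0.2565  0.2378] yaw_y 10.62 x [-0.002  0.002 -1.   ] F [ 0.4 -0.1 -2.5] w 0.0147 q [-0.54  0.34  1.39  0.    1.41 -0.73]
```

Request:
step_arm(
  increments=[
    {"grip":0,"delta_pos":[-0.001,-0.0045,-0.02],"twist":0},
    {"grip":0,"delta_pos":[0,0,-0.03],"twist":0},
    {"grip":0,"delta_pos":[0,0,-0.03],"twist":0},
    {"grip":0,"delta_pos":[0,0,-0.017],"twist":0},
    {"grip":0,"delta_pos":[0,0,0],"twist":0},
    {"grip":0,"delta_pos":[0,0,0],"twist":0},
    {"grip":0,"delta_pos":[0,0,0],"twist":0},
    {"grip":0,"delta_pos":[0,0,0],"twist":0},
  ],
)

```text
clock: 29.53
position: [0.5637, -0.2626, 0.1439]
ee_rot: [0.545, 0.452, 0.543, -0.451]
contact_force: [0.3, 0.0, -2.3]
width: 0.0148
```

```bash
python3 - <<'E'
from h import *
s,M=st();d=cam('wrist','w12.png')
g=cv2.cvtColor(d['img'],cv2.COLOR_RGB2GRAY).astype(int)
for u in(250,323,400): print(u,[(v,int(g[v,u]),int(g[v+2,u])) for v in range(5,300) if abs(g[v,u]-g[v+2,u])>14])
for v in(200,240): print(v,[(u,int(g[v,u]),int(g[v,u+2])) for u in range(0,636) if abs(g[v,u]-g[v,u+2])>14])
zt=s['position'][2]-.031+.023
print([wproj(d,s,M,s['position']+M@np.array([s['position'][2]-zt,a*.106,-.092])).round(0) for a in(-1,0,1)])
E
```

```text
t 29.53 pos [ 0.5637 -0.2626  0.1439] yaw_y 10.62 x [ 0.003 -0.002 -1.   ] F [ 0.3  0.  -2.3] w 0.0148 q [-0.55  0.4   1.54  0.    1.2  -0.73]
250 [(46, 179, 156), (47, 179, 111), (48, 156, 111), (93, 113, 75), (94, 105, 83), (123, 91, 117), (124, 91, 150), (125, 117, 150), (129, 150, 91), (130, 139, 92), (261, 92, 77), (262, 87, 69)]
323 [(78, 177, 129), (79, 178, 112), (80, 129, 112), (93, 100, 134), (94, 117, 143), (111, 150, 131), (112, 150, 98), (113, 131, 91), (123, 92, 119), (124, 92, 128), (126, 128, 107), (127, 128, 91), (128, 107, 92), (175, 92, 139), (176, 92, 151), (185, 150, 107), (186, 150, 92), (187, 107, 91), (218, 92, 77), (219, 92, 54), (220, 77, 54)]
400 [(79, 178, 138), (80, 171, 112), (81, 138, 112), (95, 99, 131), (96, 114, 142), (97, 131, 148), (245, 141, 106), (246, 141, 92), (297, 92, 122), (298, 92, 142)]
200 [(18, 177, 158), (98, 164, 132), (99, 162, 66), (100, 132, 67), (174, 69, 91), (329, 92, 136), (330, 92, 151), (543, 150, 131), (544, 146, 173), (545, 131, 180), (573, 182, 128), (574, 175, 114), (587, 113, 76), (588, 113, 69), (591, 68, 109), (593, 109, 70)]
240 [(102, 180, 161), (104, 161, 145), (105, 160, 76), (106, 145, 68), (122, 69, 117), (123, 69, 130), (130, 130, 68), (131, 128, 69), (225, 70, 88), (226, 69, 92), (300, 92, 58), (301, 82, 51), (343, 49, 84), (344, 58, 92), (361, 93, 109), (362, 92, 133), (363, 109, 136), (364, 133, 151), (365, 136, 151), (410, 151, 130), (416, 130, 151), (417, 136, 151), (538, 144, 174), (539, 149, 177), (561, 181, 113), (562, 177, 113), (575, 113, 75), (576, 107, 73), (578, 73, 123), (580, 123, 70)]
[array([ 89., 109.]), array([322.,  90.]), array([556., 109.])]
```

View pics/w12.png

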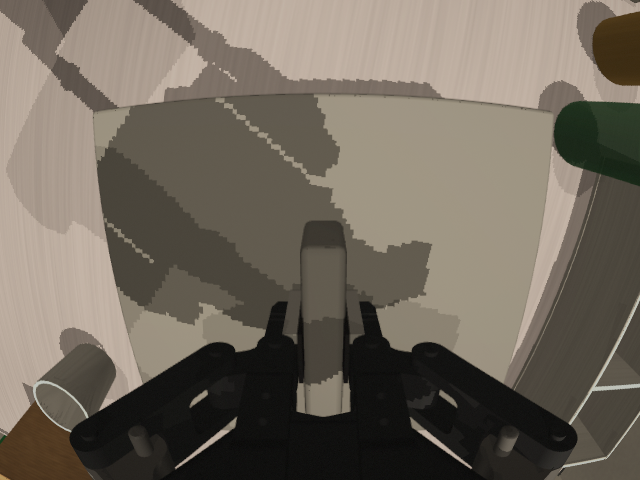

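Request:
step_arm(
  increments=[
    {"grip":0,"delta_pos":[0,0,0],"twist":0},
    {"grip":0,"delta_pos":[0,0,0],"twist":0},
    {"grip":0,"delta_pos":[0,0,0],"twist":0},
  ],
)

```text
clock: 29.83
position: [0.5625, -0.2625, 0.1425]
ee_rot: [0.544, 0.452, 0.544, -0.452]
contact_force: [0.9, 0.4, -2.8]
width: 0.0148
```

Request:
step_arm(
  increments=[
    {"grip":0,"delta_pos":[-0.001,0.0015,-0.005],"twist":0},
    {"grip":0,"delta_pos":[0,0,-0.004],"twist":0},
    {"grip":0,"delta_pos":[0,0,0],"twist":0},
    {"grip":0,"delta_pos":[0,0,0],"twist":0},
  ],
)

```text
clock: 30.17
position: [0.5608, -0.2606, 0.1321]
ee_rot: [0.543, 0.452, 0.544, -0.452]
contact_force: [0.6, -0.4, -2.1]
width: 0.0145
```

Request:
step_arm(
  increments=[
    {"grip":0,"delta_pos":[0,0,-0.003],"twist":0},
    {"grip":0,"delta_pos":[0,0,-0.003],"twist":0},
    {"grip":0,"delta_pos":[0,0,0],"twist":0},
    {"grip":0,"delta_pos":[0,0,0],"twist":0},
  ],
)

```text
clock: 30.5
position: [0.5611, -0.2608, 0.1265]
ee_rot: [0.544, 0.452, 0.544, -0.452]
contact_force: [-0.5, 0.2, -2.7]
width: 0.0148
```

Request:
step_arm(
  increments=[
    {"grip":0,"delta_pos":[0,0,-0.002],"twist":0},
    {"grip":0,"delta_pos":[0,0,-0.001],"twist":0},
    {"grip":0,"delta_pos":[0,0,0],"twist":0},
    {"grip":0,"delta_pos":[0,0,0],"twist":0},
  ],
)

```text
clock: 30.83
position: [0.5612, -0.2608, 0.1238]
ee_rot: [0.544, 0.452, 0.544, -0.452]
contact_force: [0.2, -0.3, -1.8]
width: 0.0147
```

Request:
step_arm(
  increments=[
    {"grip":0,"delta_pos":[0,0,-0.0015],"twist":0},
    {"grip":0,"delta_pos":[0,0,0],"twist":0},
    {"grip":0,"delta_pos":[0,0,0],"twist":0},
  ],
)

```text
clock: 31.08
position: [0.5618, -0.2611, 0.1229]
ee_rot: [0.545, 0.452, 0.543, -0.452]
contact_force: [0.1, -0.1, 0.8]
width: 0.0148
```

Request:
step_arm(
  increments=[
    {"grip":0,"delta_pos":[0,0,-0.001],"twist":0},
    {"grip":0,"delta_pos":[0,0,0],"twist":0},
    {"grip":0,"delta_pos":[0,0,0],"twist":0},
  ],
)

```text
clock: 31.33
position: [0.5621, -0.2612, 0.1225]
ee_rot: [0.545, 0.452, 0.543, -0.452]
contact_force: [-0.2, 1.2, 5.2]
width: 0.0146
```

Request:
step_arm(
  increments=[
    {"grip":0,"delta_pos":[0,0,-0.001],"twist":0},
    {"grip":0,"delta_pos":[0,0,0],"twist":0},
    {"grip":0,"delta_pos":[0,0,-0.001],"twist":0},
    {"grip":0,"delta_pos":[0,0,0],"twist":0},
  ],
)

```text
clock: 31.67
position: [0.5625, -0.2612, 0.1218]
ee_rot: [0.545, 0.452, 0.543, -0.451]
contact_force: [-0.9, 0.6, 10.9]
width: 0.0153
```

Request:
step_arm(
  increments=[
    {"grip":0,"delta_pos":[0,0,-0.001],"twist":0},
    {"grip":0,"delta_pos":[0,0,0],"twist":0},
    {"grip":0,"delta_pos":[0,0,0],"twist":0},
  ],
)

```text
clock: 31.92
position: [0.5626, -0.2614, 0.121]
ee_rot: [0.546, 0.452, 0.542, -0.451]
contact_force: [-1.4, 0.9, 11.7]
width: 0.0146
```

Request:
step_arm(
  increments=[
    {"grip":0,"delta_pos":[0,0,-0.001],"twist":0},
    {"grip":0,"delta_pos":[0,0,0],"twist":0},
    {"grip":0,"delta_pos":[0,0,-0.001],"twist":0},
    {"grip":0,"delta_pos":[0,0,0],"twist":0},
  ],
)

```text
clock: 32.25
position: [0.5624, -0.2617, 0.1188]
ee_rot: [0.546, 0.452, 0.542, -0.452]
contact_force: [-0.8, 0.3, 11.4]
width: 0.0147
```

Request:
step_arm(
  increments=[
    {"grip":0,"delta_pos":[0,0,-0.001],"twist":0},
    {"grip":0,"delta_pos":[0,0,0],"twist":0},
    {"grip":0,"delta_pos":[0,0,-0.001],"twist":0},
    {"grip":0,"delta_pos":[0,0,0],"twist":0},
  ],
)

```text
clock: 32.58
position: [0.562, -0.2618, 0.1156]
ee_rot: [0.545, 0.452, 0.543, -0.452]
contact_force: [-0.3, -0.5, 3.7]
width: 0.0147
```

Request:
step_arm(
  increments=[
    {"grip":0,"delta_pos":[0,0,-0.001],"twist":0},
    {"grip":0,"delta_pos":[0,0,0],"twist":0},
    {"grip":0,"delta_pos":[0,0,-0.001],"twist":0},
    {"grip":0,"delta_pos":[0,0,0],"twist":0},
  ],
)

```text
clock: 32.92
position: [0.5613, -0.2611, 0.1113]
ee_rot: [0.544, 0.452, 0.544, -0.452]
contact_force: [2.8, -2.2, -3.6]
width: 0.0147
```

Request:
step_arm(
  increments=[
    {"grip":0,"delta_pos":[0,0,-0.001],"twist":0},
    {"grip":0,"delta_pos":[0,0,0],"twist":0},
    {"grip":0,"delta_pos":[0,0,-0.001],"twist":0},
    {"grip":0,"delta_pos":[0,0,0],"twist":0},
  ],
)

```text
clock: 33.25
position: [0.561, -0.2605, 0.1091]
ee_rot: [0.543, 0.452, 0.544, -0.452]
contact_force: [2.9, -2.0, -9.1]
width: 0.0148
```

Request:
step_arm(
  increments=[
    {"grip":0,"delta_pos":[0,0,-0.001],"twist":0},
    {"grip":0,"delta_pos":[0,0,0],"twist":0},
    {"grip":0,"delta_pos":[0,0,-0.001],"twist":0},
    {"grip":0,"delta_pos":[0,0,0],"twist":0},
  ],
)

```text
clock: 33.58
position: [0.561, -0.2605, 0.1091]
ee_rot: [0.544, 0.452, 0.544, -0.452]
contact_force: [-0.0, 0.3, 1.8]
width: 0.0148
```

Request:
step_arm(
  increments=[
    {"grip":0,"delta_pos":[0,0,-0.001],"twist":0},
    {"grip":0,"delta_pos":[0,0,0],"twist":0},
    {"grip":0,"delta_pos":[0,0,0],"twist":0},
  ],
)

```text
clock: 33.83
position: [0.5611, -0.2605, 0.109]
ee_rot: [0.544, 0.452, 0.544, -0.452]
contact_force: [-1.6, 1.1, 6.7]
width: 0.0149
```

Request:
step_arm(
  increments=[
    {"grip":0,"delta_pos":[0,0,-0.0015],"twist":0},
    {"grip":0,"delta_pos":[0,0,0],"twist":0},
    {"grip":0,"delta_pos":[0,0,0],"twist":0},
  ],
)

```text
clock: 34.08
position: [0.5611, -0.2605, 0.109]
ee_rot: [0.544, 0.452, 0.544, -0.452]
contact_force: [-2.9, 1.9, 12.9]
width: 0.0147
```

Request:
step_arm(
  increments=[
    {"grip":0,"delta_pos":[0,0,0.004],"twist":0},
    {"grip":0,"delta_pos":[0,0,0],"twist":0},
    {"grip":0.2,"delta_pos":[0,0,0],"twist":0},
    {"grip":0.5,"delta_pos":[0,0,0],"twist":0},
    {"grip":0.5,"delta_pos":[0,0,0],"twist":0},
    {"grip":0.5,"delta_pos":[0,0,0.02],"twist":0},
    {"grip":0.5,"delta_pos":[0,0,0.03],"twist":0},
    {"grip":0.5,"delta_pos":[0,0,0.03],"twist":0},
    {"grip":0.5,"delta_pos":[0,0,0.03],"twist":0},
    {"grip":0.5,"delta_pos":[-0.02,0.02,0.01],"twist":0},
  ],
)

```text
clock: 34.92
position: [0.5463, -0.2455, 0.2347]
ee_rot: [0.548, 0.453, 0.539, -0.452]
contact_force: [0.8, -0.6, 0.7]
width: 0.0425
```

Request:
step_arm(
  increments=[
    {"grip":0.5,"delta_pos":[-0.02,0.035,0],"twist":0},
    {"grip":0.5,"delta_pos":[-0.02,0.035,0],"twist":0},
    {"grip":0.5,"delta_pos":[-0.02,0.035,0],"twist":0},
    {"grip":0.5,"delta_pos":[-0.02,0.035,0],"twist":0},
    {"grip":0.5,"delta_pos":[-0.02,0.035,0],"twist":0},
    {"grip":0.5,"delta_pos":[-0.02,0.035,0],"twist":0},
    {"grip":0.5,"delta_pos":[0,0,0],"twist":0},
    {"grip":0.5,"delta_pos":[0,0,0],"twist":0},
    {"grip":0.5,"delta_pos":[0,0,0],"twist":0},
  ],
)

```text
clock: 35.67
position: [0.4218, -0.0312, 0.2305]
ee_rot: [0.545, 0.452, 0.543, -0.451]
contact_force: [-0.7, -0.3, 0.0]
width: 0.0421
```

```bash
python3 - <<'E'
from h import *
import pickle
s,M=st();S=cam('scene');T=cam('top');o=pickle.load(open('o.pkl','rb'))
a=S['img'][220:350,170:310];b=T['img'][190:310,345:465]
v=np.hstack([cv2.resize(a,(480,446),interpolation=cv2.INTER_CUBIC),cv2.resize(b,(320,446),interpolation=cv2.INTER_CUBIC)])
cv2.imwrite('pics/end.png',v[:,:,::-1])
df=np.abs(T['img'].astype(int)-o['top']['img']).max(2)
for n,(x,y,w) in dict(bottle=(358,172,18),funnel=(296,207,18),fullcan=(325,165,16),tin=(484,326,18),flat0=(286,175,20),flat1=(318,312,20),brush=(158,272,20)).items(): print(n,(df[y-w:y+w,x-w:x+w]>40).mean().round(3))
E
```

```text
t 35.67 pos [ 0.4218 -0.0312  0.2305] yaw_y 10.62 x [ 0.002 -0.001 -1.   ] F [-0.7 -0.3  0. ] w 0.0421 q [-0.24  0.04  1.8  -0.    1.3  -0.42]
bottle 0.0
funnel 0.0
fullcan 0.0
tin 0.0
flat0 0.0
flat1 0.679
brush 0.0
```

```bash
python3 - <<'E'
from h import *
import pickle
S=cam('scene');o=pickle.load(open('o.pkl','rb'))
df=np.abs(S['img'].astype(int)-o['scene']['img']).max(2);print('flat1 scene diff',(df[215:245,278:308]>40).mean().round(3))
y=np.radians(10.6);tx=np.array([np.cos(y),np.sin(y),0]);ty=np.array([-tx[1],tx[0],0]);C=np.array([.5613,-.261,0])
g=cv2.cvtColor(S['img'],cv2.COLOR_RGB2GRAY).astype(int)
# outer plate edges: gradient along image vertical vs predictions at plate top .101, underside .096 (flat) and 14 mm proud
for n,e in(('+x',C+.106*tx),('-y',C-.092*ty)):
    for k in(-.07,-.03,.03,.07):
        q=e+k*(ty if n=='+x' else tx);p=[proj(S,q+[0,0,z])[0] for z in(.101,.096,.115)]
        u=int(round(p[0][0]));v0=int(p[0][1])
        print(n,k,u,'top v %.1f under %.1f proud %.1f'%(p[0][1],p[1][1],p[2][1]),[(v,int(g[v+1,u]-g[v-1,u])) for v in range(v0-14,v0+9) if abs(g[v+1,u]-g[v-1,u])>10])
E
```

```text
flat1 scene diff 0.451
+x -0.07 233 top v 308.5 under 310.0 proud 304.3 [(308, -11), (309, -50), (310, -55), (311, -14)]
+x -0.03 248 top v 300.3 under 301.8 proud 296.0 [(300, -23), (301, -58), (302, -59), (303, -28), (305, -12), (307, 21), (308, 23)]
+x 0.03 269 top v 288.4 under 289.9 proud 284.2 [(288, -11), (289, -48), (290, -66), (291, -36), (292, -12), (294, 22), (295, 15)]
+x 0.07 283 top v 280.8 under 282.3 proud 276.6 [(266, 17), (267, 23), (269, -21), (270, -30), (271, -15), (281, -42), (282, -59), (283, -21)]
-y -0.07 187 top v 271.7 under 273.2 proud 267.5 [(261, -15), (262, -31), (263, -21), (271, -32), (272, -64), (273, -38)]
-y -0.03 195 top v 280.5 under 282.0 proud 276.3 [(280, -40), (281, -65), (282, -29)]
-y 0.03 207 top v 294.4 under 295.9 proud 290.2 [(293, -25), (294, -59), (295, -50)]
-y 0.07 216 top v 304.1 under 305.6 proud 299.9 [(303, -23), (304, -61), (305, -51)]
```

Request:
step_arm(
  increments=[
    {"grip":0.5,"delta_pos":[0,0.035,0.01],"twist":0},
    {"grip":0.5,"delta_pos":[0,0.035,0.01],"twist":0},
    {"grip":0.5,"delta_pos":[0,0.035,0.01],"twist":0},
    {"grip":0.5,"delta_pos":[0,0.035,0.01],"twist":0},
    {"grip":0.5,"delta_pos":[-0.01,0.035,0],"twist":0},
    {"grip":0.5,"delta_pos":[-0.01,0.035,0],"twist":0},
    {"grip":0.5,"delta_pos":[-0.01,0.035,0],"twist":0},
    {"grip":0.5,"delta_pos":[-0.01,0.035,0],"twist":0},
    {"grip":0.5,"delta_pos":[0,0,0],"twist":0},
    {"grip":0.5,"delta_pos":[0,0,0],"twist":0},
  ],
)

```text
clock: 36.65
position: [0.3816, 0.2502, 0.2694]
ee_rot: [0.545, 0.451, 0.545, -0.451]
contact_force: [1.0, -0.6, -0.3]
width: 0.0425
```

```bash
python3 - <<'E'
from h import *
import pickle
o=pickle.load(open('o.pkl','rb'))
for n,(x0,y0,x1,y1) in dict(top=(295,285,342,340),scene=(278,213,310,247)).items():
    for im in(o[n]['img'],cam(n)['img']):
        m=cv2.inRange(cv2.cvtColor(im,cv2.COLOR_RGB2HSV),(15,120,40),(32,255,255))[y0:y1,x0:x1]
        c=max(cv2.findContours(m,0,1)[0],key=cv2.contourArea);print(n,cv2.contourArea(c),cv2.minAreaRect(c))
st()
E
```

```text
top 712.0 ((22.38381576538086, 27.435686111450195), (22.609895706176758, 34.011470794677734), 14.931418418884277)
top 715.0 ((22.264705657958984, 27.44117546081543), (22.55581283569336, 34.1975212097168), 14.03624439239502)
scene 394.0 ((14.030637741088867, 15.160831451416016), (20.254886627197266, 23.295454025268555), 79.2156982421875)
scene 395.0 ((14.030637741088867, 15.160831451416016), (20.254886627197266, 23.295454025268555), 79.2156982421875)
t 36.75 pos [0.3821 0.2483 0.2695] yaw_y 10.53 x [-0.    -0.001 -1.   ] F [ 0.4 -0.8 -0.3] w 0.0429 q [ 0.42  0.07  1.67 -0.    1.4   0.24]
```

flat1 has not moved either, so I'm handing the job in.

```bash
python3 -c "
from rig import manip
print(manip.sign_off())"
```

```text
the job is handed in; nothing more can be done
None
```

The three cans stand on their long edges in their matching rows, and the lid is pressed past the catches and sits on the rim. I handed the job in at about 37 s, with the gripper open and clear of everything.

- **Cans:** I tipped each one upright against the gripper before lifting. A top-camera picture taken before the lid went on shows each can in the row of its length.
- **Lid force:** It met the catches with the tool at 0.123 m. It snapped past them at about 12 N, read on the wrist, and seated at 0.109 m, about 14 mm lower, as expected. A final push of about 13 N did not move it further.
- **Lid level:** In the scene image, eight points along two of the lid's edges lie within about 1.5 pixels of where a seated lid should be. A lid still on the catches would sit about 4 pixels higher.
- **Bystanders:** The bottle, funnel, full can, tin, first flat can (flat0) and brush show no change in the top view. The second flat can (flat1) first looked changed because the arm was in the way; with the arm moved aside it matches the start in both views.
- **Not viewed:** The last overall picture was refused by the 12-picture limit, so the lid and bystander checks are numerical only.

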